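# Rack the drained loaf tins

### The job

The two small loaf tins stand on end, drained. Tip each one over onto its base so that it lies mouth up, and slide one into each bay of the steel carrier, flat on the table and fully home against the back stop with its red tab towards the open front. When both are in, swing the carrier's wire bail over to the front and down until it is fully shut in front of the tabs; leave the shaker and the ring cutter where they are.

Things in the scene. Friction and masses are not known exactly. Their poses are not given: they have to be found in the camera images.
- tin_a_mid (a point): centre (half-way up) of tin A: open aluminium loaf tin, 92 long (x, tab end to plain end) x 50 wide (y) x 42 mm deep (z, out of the mouth), walls 3 mm, 0.11-0.22 kg. Starts standing on its plain end, tab on top, mouth away from the robot (within 0.4 rad), centre 46 mm up. A push on its upper rim from the mouth side tips it onto its base; it drops the last part itself, centre then 21 mm up, tab the way it fell
- tin_a_tab (a point): outer end of tin A's red grip tab: 22 mm wide, 5 thick, reaches 10 mm beyond the end wall just under the rim; 56 mm from the tin's centre along its -x and 17.5 mm along its +z
- tin_b_mid (a point): centre (half-way up) of tin B: open aluminium loaf tin, 92 long (x, tab end to plain end) x 50 wide (y) x 42 mm deep (z, out of the mouth), walls 3 mm, 0.11-0.22 kg. Starts standing on its plain end, tab on top, mouth away from the robot (within 0.4 rad), centre 46 mm up. A push on its upper rim from the mouth side tips it onto its base; it drops the last part itself, centre then 21 mm up, tab the way it fell
- tin_b_tab (a point): outer end of tin B's red grip tab: 22 mm wide, 5 thick, reaches 10 mm beyond the end wall just under the rim; 56 mm from the tin's centre along its -x and 17.5 mm along its +z
- carrier: fixed steel carrier, open front, no floor: tins rest on the table. Origin on the table, middle of the back stop's inner face; x to the back, bays open to -x (roughly towards the robot). Walls 6 mm thick, 30 high, reach 65 mm in front of the stop, rounded noses; stop 8 mm thick. 155 mm wide with the bail. A power cord lies on the table right of it
- bay_left (a point): where the middle of a tin's underside lies when home in the left bay: on the table, 46 mm in front of the stop, 30.5 mm left (+y) of the carrier's middle. Bay 55 mm wide. A 92 mm tin that is home stands 27 mm out of the bay, its tab 37 mm; two tins have only 11 mm between them
- bay_right (a point): the same for the right bay, 30.5 mm right of the carrier's middle
- bail_bar (a point): middle of the cross-bar of the wire bail (red sleeve 50 long, 13 mm thick; bar 147 mm long along the carrier's y, 8 mm thick). Two side arms, hinged at the back stop 34 mm above the table, radius 118 mm. It starts about upright, bar 150 mm above the table; shut, the bar is 30 mm above the table, 114 mm in front of the stop, 12 mm beyond the tabs
- bail (a joint): bail angle in rad: 0 fully shut (level, a stop), 1.57 upright, 1.85 rearmost stop; starts at 1.5 to 1.7. Light friction holds it near upright; pushed some 0.4 rad past upright to the front it falls shut by itself
- shaker_a: spice shaker with a black cap, 45 mm across, 105 mm high, loose bystander; origin under its centre
- cutter_small: steel ring cutter, 52 mm across, 34 mm high, loose bystander; origin under its centre

How it is judged:
By the outcome, as a careful person would: the job done as asked, in the order asked, and still so for the second after the job is handed in, with the robot touching nothing.
It also fails if it takes over 72 s, if anything falls off the work surface, if the arm or the gripper's body presses on something with over 40 N, if the wrist force passes 120 N, or if a joint passes its speed limit or range.

### The arm

A 6-joint arm with a two-finger parallel gripper is mounted at the origin on a cart in front of the work surface, level with it; the furniture and walls round the work are solid. World frame = base frame: x ahead of the robot, y to its left, z up, the work surface at z = 0. Lengths are in m, angles in rad, forces in N, time in s.
With the tool pointing down it reaches from about 0.35 to 0.975 m from the base axis. Payload 4.9 kg.
Tool frame: the origin (TCP) lies on the centre line of the jaws, within the pads' length; the fingertips stand 14 mm ahead of it and the grasp point (between the pads) lies 5 mm behind it (nose_length is the distance from the TCP to the fingertips, in m); y points along the fingers, x is the direction in which the jaws open and shut, and the axes are right-handed (so a half turn about y gives the same grasp; the last joint's range is limited). The gripper opens to 85 mm and grips with 20 to 120 N. Pads are 22 mm wide; open, the fingers measure 114 mm over their backs; the gripper's body (76 mm by 85 mm) begins 54 mm behind the grasp point. The pads swing forward as they close: fully open they stand 13 mm farther back than shut.
Start: joints at [-1.371, 0.053, 1.613, -0, 1.476, -0.119], TCP at [0.196, -0.593, 0.245] pointing down, gripper open.
Joint ranges: [-3.01, 3.01], [-1.01, 2.22], [0.06, 2.58], [-1.02, 4.17], [0.09, 2.62], [-3.14, 3.14]. Speed limits (rad/s): [2.57, 2.57, 3.14, 3.14, 3.14, 3.14].

### API

Orientations are given as a rotation vector (axis times angle).
In Python, from station import get_obs, get_image, finish_job, nose_length gives the robot as it stands.
- The arm moves only by the tool send_rows, never from a script. Its argument "deltas" is a list of rows, each a list of 7 numbers: the gripper's target within -1 to 1 (fully open at 1, half-way at 0, shut at -1), then the shift along the tool's x, y, z in m, then the turn, a rotation vector about the tool's x, y, z in degrees. In form: [[hand, tx, ty, tz, wx, wy, wz], ...]. A call has exactly 10 rows; each row is the pose to reach, as a shift and turn from the pose commanded when the call began, along the tool's axes at that moment; what a row does not reach only later rows make up. A row lasts 1/8 s, in which the tool goes at most 62.5 mm and 10.7 degrees, less where a joint would pass 70% of its speed; a pose out of reach is approached as far as the arm can. A call with a gripper value outside its range is refused whole. The fingers move at their own pace and stop on an object; "newtons" is the grip in N (left out, the last holds). Time passes only in rows, so rows that repeat a pose let the fingers close, or fill a call up. It gives the time, the measured TCP pose, the force and the opening at its end, in the units of the state.
- get_obs(): the state, without advancing time (a new reading comes with each control period).
- get_image(name): name is "scene" or "top"; returns a dict with "frame" (420x560x3 uint8, red, green, blue), "mtx" (3x3 intrinsics, pixels), "rvec" (rotation vector, rad) and "tvec" (3), from world to camera coordinates, as OpenCV has them. Camera axes: x right, y down, z forward; pixel columns grow to the right and rows downward; lengths in m; the calibration is good to about 2 mm. A picture is of the moment at which its call begins. There is no depth.
- finish_job(): hands the job in, once; it reports no verdict.
The state is a dict: "t": time; "q": joint angles; "dq": joint speeds; "effort": joint torques, N m; "tool_pos": TCP position; "tool_rot": TCP orientation; "contact_force": force on the tool from outside, world axes, zero at the start; "wrist_torque": the same for the moment, N m; "opening": finger opening in m.
Only numpy, scipy, OpenCV 4.12 (cv2) and the standard library are available. Lean on these libraries where they do the work, as an engineer would, in place of code of your own. Each camera call takes 0.05 s, during which the arm holds its last target.

## Working session

There is one attempt and no reset: what is moved stays moved. The work goes in short steps, Python scripts to look and compute and a tool call to move; the robot and the scene stay as the last step left them, time stands still between calls to the robot, and variables do not carry over. Pictures are saved under pics/ and viewed, and the job is handed in when it is done.

Besides the shell and the picture viewer there is one more tool, called as a command line: name --pt "numbers of a row" for each row, then --argument value for the rest. send_rows: Moves the arm, as the interface text tells. Its arguments: {"type":"object","properties":{"deltas":{"type":"array"},"newtons":{"type":"number"}},"required":["deltas"]}

```bash
mkdir -p pics; ls; cat > h.py <<'E'
import numpy as np, cv2
from station import get_obs, get_image, finish_job, nose_length
def snap(name,out,crop=None,scale=1):
    im=get_image(name); np.savez('pics/'+out+'.npz',**im)
    f=im['frame'][:,:,::-1]
    if crop: x0,y0,x1,y1=crop; f=f[y0:y1,x0:x1]
    f=cv2.resize(f,None,fx=scale,fy=scale,interpolation=cv2.INTER_CUBIC)
    cv2.imwrite('pics/'+out+'.png',f); return im
def crop(src,out,c,scale):
    im=np.load('pics/'+src+'.npz'); x0,y0,x1,y1=c
    f=im['frame'][y0:y1,x0:x1,::-1]; cv2.imwrite('pics/'+out+'.png',cv2.resize(f,None,fx=scale,fy=scale,interpolation=cv2.INTER_CUBIC))
def back(src,u,v,z):
    im=np.load('pics/'+src+'.npz'); R=cv2.Rodrigues(im['rvec'])[0]; t=im['tvec'].ravel()
    d=R.T@np.linalg.solve(im['mtx'],[u,v,1.]); c=-R.T@t
    return c+d*(z-c[2])/d[2]
def proj(src,P):
    im=np.load('pics/'+src+'.npz'); return cv2.projectPoints(np.atleast_2d(np.array(P,float)),im['rvec'],im['tvec'],im['mtx'],None)[0].reshape(-1,2)
def tri(s1,p1,s2,p2):
    Ps=[]
    for s in(s1,s2):
        im=np.load('pics/'+s+'.npz'); Ps.append(im['mtx']@np.hstack([cv2.Rodrigues(im['rvec'])[0],im['tvec'].reshape(3,1)]))
    X=cv2.triangulatePoints(Ps[0],Ps[1],np.array(p1,float).reshape(2,1),np.array(p2,float).reshape(2,1)).ravel(); return X[:3]/X[3]
E
python3 - <<'E'
from h import *
np.set_printoptions(precision=4,suppress=True)
for n in('scene','top'):
    im=snap(n,n+'0'); R=cv2.Rodrigues(im['rvec'])[0]; print(n,-R.T@im['tvec'].ravel(),R[2],im['mtx'][0,0])
print(get_obs(),nose_length)
E
```

```text
pics
scene [0.2394 0.418  0.5525] [ 0.3936 -0.7439 -0.5401] 402.45608476684083
top [ 0.3965 -0.2241  1.1633] [ 0.1611  0.0324 -0.9864] 505.9071224804264
{'t': 0.1, 'q': array([-1.371 ,  0.0533,  1.6142, -0.    ,  1.476 , -0.119 ]), 'dq': array([ 0.0005, -0.0004, -0.0044, -0.0016,  0.0013,  0.0007]), 'effort': array([  0.0001, -39.4905, -37.1362,  -0.0001,   0.0039,  -0.    ]), 'tool_pos': array([ 0.1958, -0.593 ,  0.2442]), 'tool_rot': array([-1.342 ,  0.9722, -0.9699]), 'contact_force': array([ 0.4534, -0.4879, -0.5242]), 'wrist_torque': array([ 0.0155,  0.0085, -0.0152]), 'opening': 0.08544344058608663} 0.014
```

View pics/scene0.png

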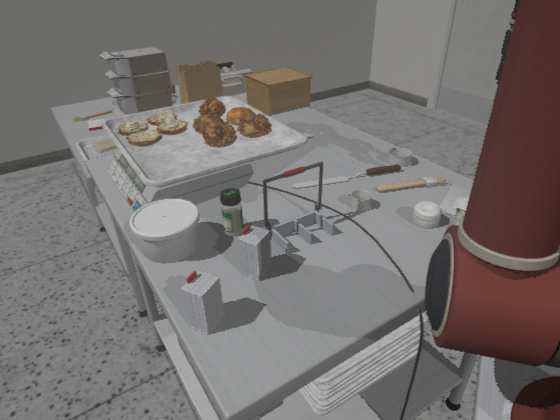

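View pics/top0.png

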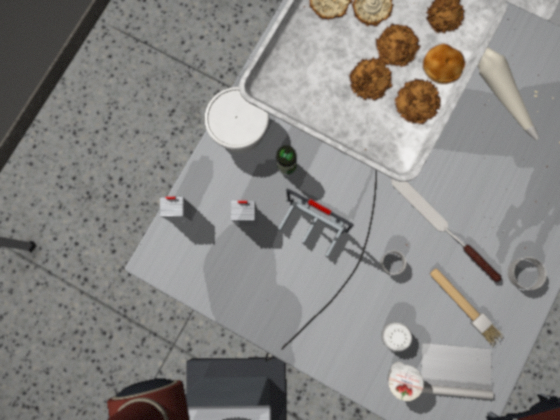

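```bash
python3 - <<'E'
from h import *
np.set_printoptions(precision=4,suppress=True)
for s in('top0','scene0'):
    im=np.load('pics/'+s+'.npz');f=im['frame'][:,:,::-1].copy()
    for x in np.arange(0.3,1.0,.1):
        for y in np.arange(-.5,.3,.1):
            p=proj(s,[x,y,0])[0]
            if 0<p[0]<560 and 0<p[1]<420:
                cv2.circle(f,tuple(int(round(a)) for a in p),1,(255,0,255),-1)
                cv2.putText(f,f"{x*10:.0f},{y*10:.0f}",tuple(int(a)+2 for a in p),0,.3,(255,0,0))
    cv2.imwrite('pics/'+s+'g.png',f)
crop('top0','top0c',(140,130,400,290),3)
crop('scene0','scene0c',(170,140,400,340),3.4)
E
```

```text
(no output)
```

View pics/top0g.png

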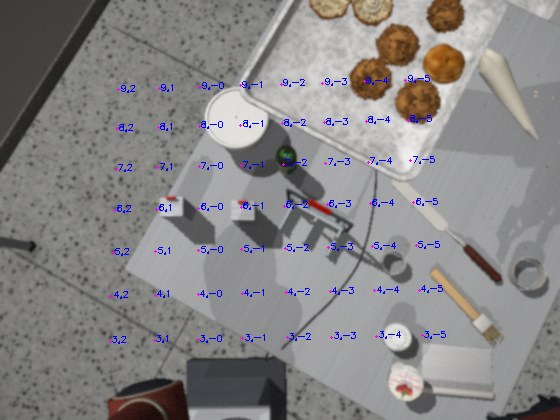

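View pics/top0c.png

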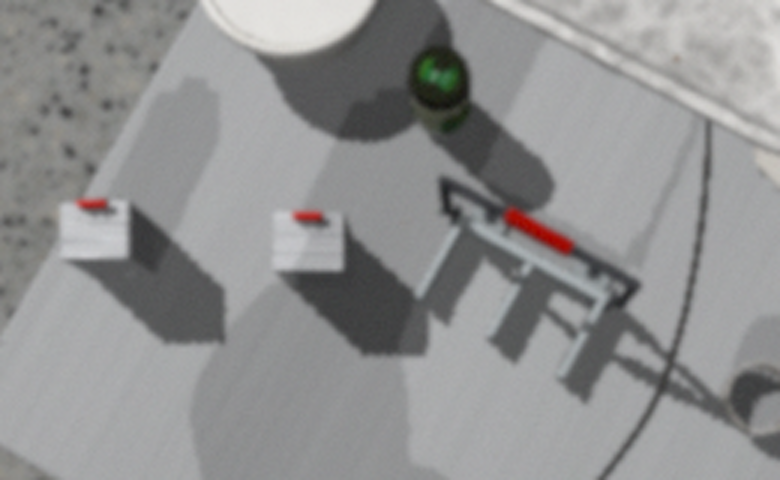

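View pics/scene0c.png

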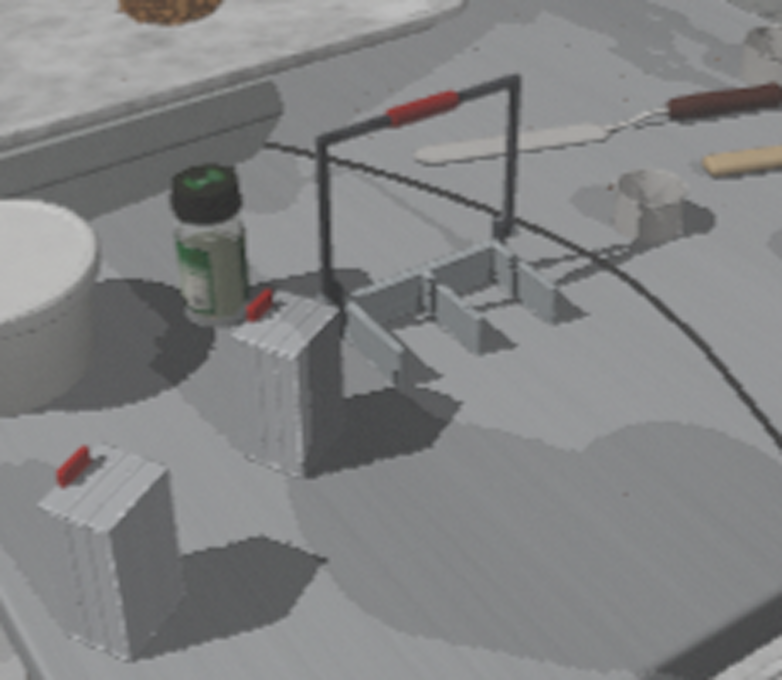

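```bash
python3 - <<'E'
from h import *
np.set_printoptions(precision=4,suppress=True)
def T(x,y,z): return back('top0',140+x/3-0.33,130+y/3-0.33,z)
for n,c in (('L',[(60,202),(129,202),(129,259),(62,261)]),('R',[(273,212),(343,212),(344,270),(275,272)])):
    P=np.array([T(*p,.092)for p in c]); print(n,P[:,:2].tolist(),P.mean(0)); 
    print([np.linalg.norm(P[i]-P[(i+1)%4]) for i in range(4)])
print('tabs',T(93,204,.1),T(308,216,.1))
for n,p,z in(('noseL',(418,298),.03),('noseM',(493,338),.03),('noseR',(565,375),.03),('bL',(458,222),.03),('bR',(605,298),.03),('barL',(445,182),.15),('barR',(636,287),.15),('slvL',(508,215),.15),('slvR',(573,248),.15),('shaker',(440,77),.105)): print(n,T(*p,z))
o=get_obs(); print(cv2.Rodrigues(o['tool_rot'])[0])
E
```

```text
L [[0.6097451778383037, 0.06734174617325198], [0.6084023677802737, 0.01694249321430058], [0.5666346896378169, 0.016498869688252454], [0.5664037610049528, 0.06510737331369118]] [0.5878 0.0415 0.092 ]
[np.float64(0.05041713833283597), np.float64(0.041770033986635945), np.float64(0.04860905216868321), np.float64(0.04339897274357788)]
R [[0.598278274768345, -0.08765966026428212], [0.5969439664905097, -0.13820660461840253], [0.5547656156415619, -0.13840881606385233], [0.5545553669113098, -0.08888920101218037]] [ 0.5761 -0.1133  0.092 ]
[np.float64(0.05056455242676281), np.float64(0.04217883556720845), np.float64(0.04952006138318438), np.float64(0.04374019252273059)]
tabs [0.6061 0.0412 0.1   ] [ 0.5932 -0.1138  0.1   ]
noseL [ 0.5412 -0.189   0.03  ]
noseM [ 0.5097 -0.2445  0.03  ]
noseR [ 0.4809 -0.2972  0.03  ]
bL [ 0.5985 -0.2205  0.03  ]
bR [ 0.5378 -0.3292  0.03  ]
barL [ 0.605  -0.2127  0.15  ]
barR [ 0.5298 -0.339   0.15  ]
slvL [ 0.5811 -0.2549  0.15  ]
slvR [ 0.5573 -0.2979  0.15  ]
shaker [ 0.6914 -0.2104  0.105 ]
[[ 0.3134 -0.0004  0.9496]
 [-0.9496  0.0018  0.3134]
 [-0.0019 -1.      0.0002]]
```

```bash
python3 - <<'E'
from h import *
crop('top0','a1',(190,180,260,240),10);crop('top0','a2',(270,180,360,265),8)
E
```

```text
(no output)
```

View pics/a2.png

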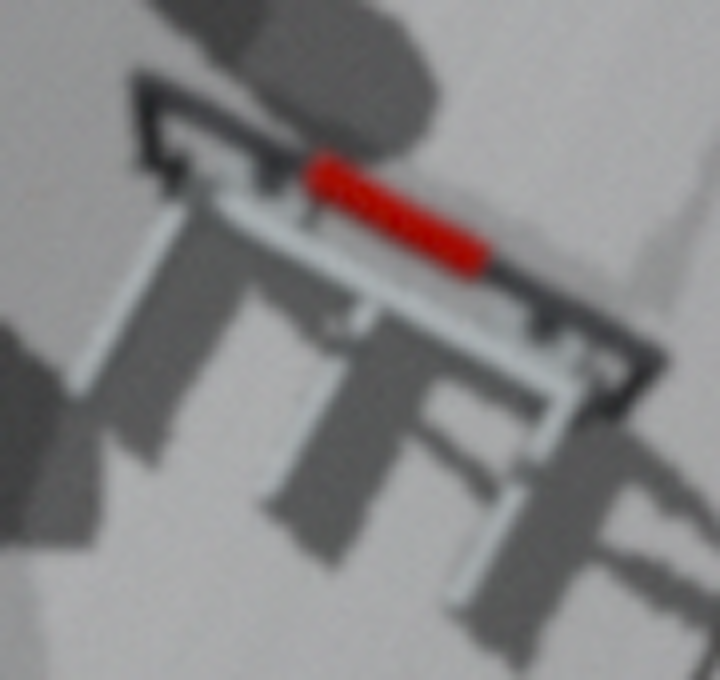

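```bash
cat >> h.py <<'E'
def carrier_pts(c):
    x,y,a=c; R=np.array([[np.cos(a),-np.sin(a)],[np.sin(a),np.cos(a)]])
    def W(px,py,pz): q=R@[px,py]+[x,y]; return [q[0],q[1],pz]
    return W
E
cat > fit.py <<'E'
from h import *
from scipy.optimize import least_squares
np.set_printoptions(precision=4,suppress=True)
# observations top (a2 crop px) : nose tops
obs=[('top0',(270+78/8,180+393/8),(-.065,.061,.03)),('top0',(270+272/8,180+505/8),(-.065,0,.03)),('top0',(270+458/8,180+605/8),(-.065,-.061,.03))]
S=lambda u,v:(170+u/3.4,140+v/3.4)
obs+=[('scene0',S(403,347),(-.065,.061,.03)),('scene0',S(483,320),(-.065,0,.03)),('scene0',S(556,290),(-.065,-.061,.03)),('scene0',S(430,274),(0,0,.03))]
def res(c):
    W=carrier_pts(c); return np.concatenate([proj(s,W(*P))[0]-p for s,p,P in obs])
for sub in (None,'top0','scene0'):
    O=obs; 
    if sub: obs=[o for o in O if o[0]==sub]
    r=least_squares(res,[.567,-.275,-.5]); print(sub,r.x,r.fun.reshape(-1,2).tolist()); obs=O
    if not sub: c=r.x
W=carrier_pts(c)
for s,cr,k in(('top0',(270,180,360,265),8),('scene0',(255,150,355,260),6)):
    im=np.load('pics/'+s+'.npz')['frame'][cr[1]:cr[3],cr[0]:cr[2],::-1]; f=cv2.resize(im,None,fx=k,fy=k,interpolation=cv2.INTER_CUBIC)
    def L(*P):
        q=[((p-np.array(cr[:2])+.5)*k-.5).round().astype(int) for p in proj(s,P)]
        cv2.polylines(f,[np.array(q)],False,(255,0,255),1)
    for y in(-.061,0,.061):
        for d in(-.003,.003): L(W(-.065,y+d,.03),W(0,y+d,.03)); L(W(-.065,y+d,.0),W(0,y+d,.0)) 
    L(W(0,-.064,.03),W(0,.064,.03),W(.008,.064,.03),W(.008,-.064,.03))
    for i in(1,-1):
        for y in (.0305*i,): L(W(-.046,y,0),W(-.046,y,.01))
    cv2.imwrite(f'pics/fit_{s}.png',f)
E
python3 fit.py
```

```text
None [ 0.5643 -0.2764 -0.5461] [[-0.06854752290888655, 0.21148841783542593], [-0.820907065522249, -0.33956004278670093], [-0.2903864440427242, 0.7712988857705341], [0.07185846786268257, 0.5233965211595262], [0.02692311434293515, -0.8654023820688792], [0.6769596461673473, -0.8300137283561071], [-0.8412961868617117, -1.338951167365991]]
top0 [ 0.5651 -0.2767 -0.535 ] [[0.17538459151722918, 0.257933871559743], [-0.4272872590664747, -0.5526241228407116], [0.25126172227578536, 0.29367052293949314]]
scene0 [ 0.563  -0.2752 -0.5623] [[-0.3089235471268239, 0.9351930757757998], [-0.04929566002971342, -0.2512434208535126], [0.9215661360654508, -0.038270521997390006], [-0.5617030048239258, -0.9253741415634238]]
```

View pics/fit_top0.png

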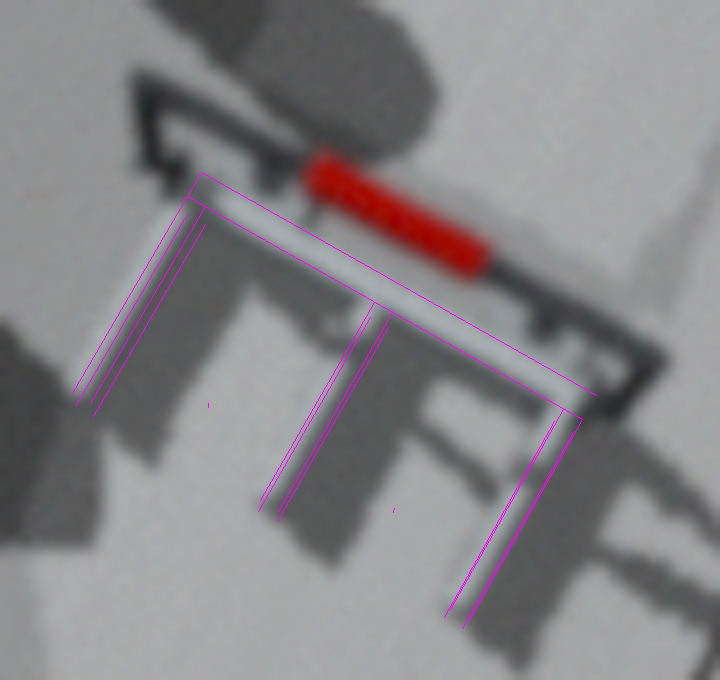

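View pics/fit_scene0.png

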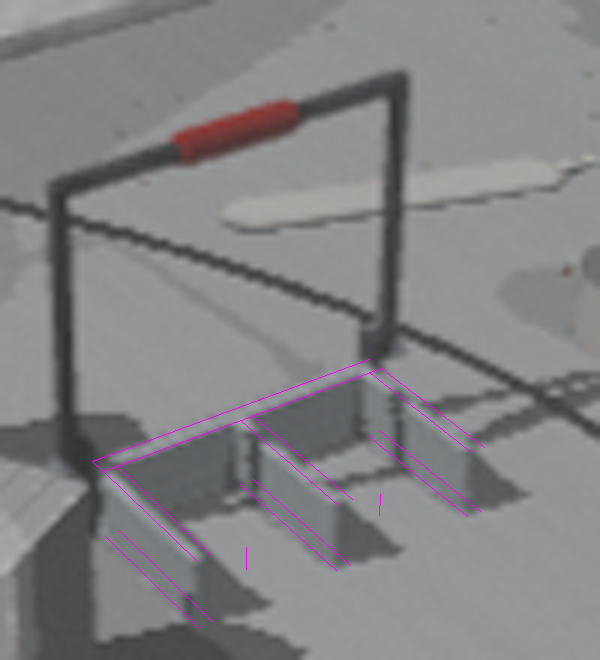

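```bash
cat >> h.py <<'E'
from scipy.spatial.transform import Rotation as Ro
C=(0.565,-0.2755,-0.54)
def W2(px,py): return carrier_pts(C)(px,py,0)[:2]
def delta(x,y,z,b):
    o=get_obs(); R=cv2.Rodrigues(o['tool_rot'])[0]
    s,c=np.sin(b),np.cos(b); Rt=np.array([[c,0,-s],[s,0,c],[0,-1,0]])
    d=R.T@(np.array([x,y,z])-o['tool_pos']); w=Ro.from_matrix(R.T@Rt).as_rotvec()*180/np.pi
    print('t%.2f'%o['t'],'mm',np.round(d*1000,1),'deg',np.round(w,1),'b',round(float(np.arctan2(R[1,0],R[0,0])),3),'q',np.round(o['q'],2))
E
python3 -c "
from h import *
delta(.635,-.113,.245,-np.pi/2)"
```

```text
t0.10 mm [-3.181e+02 -1.000e-01  5.675e+02] deg [ 0.  18.3 -0.1] b -1.252 q [-1.37  0.05  1.61 -0.    1.48 -0.12]
```

send_rows --pt "-1 -0.032 0 0.057 0 2 0" --pt "-1 -0.064 0 0.114 0 4 0" --pt "-1 -0.096 0 0.17 0 6 0" --pt "-1 -0.127 0 0.227 0 8 0" --pt "-1 -0.159 0 0.284 0 10 0" --pt "-1 -0.191 0 0.34 0 12 0" --pt "-1 -0.223 0 0.397 0 14 0" --pt "-1 -0.254 0 0.454 0 16 0" --pt "-1 -0.286 0 0.51 0 18 0" --pt "-1 -0.318 0 0.567 0 18.3 0" --newtons 30

```text
t: 1.35
tool_pos: [0.6186, -0.1305, 0.2448]
tool_rot: [-1.209, 1.21, -1.21]
contact_force: [-0.4, -1.2, 0.5]
opening: 0.0
```

```bash
python3 -c "
from h import *
delta(.635,-.113,.094,-np.pi/2); print(get_obs()['tool_pos'])
snap('top','top1');crop('top1','top1c',(130,100,400,290),2.9)
snap('scene','scene1');crop('scene1','scene1c',(170,120,400,340),2.7)"
```

```text
t1.35 mm [-17.5 150.8  16.4] deg [ 0. -0. -0.] b -1.572 q [-0.33  0.07  1.6  -0.    1.48  1.25]
[ 0.61864896 -0.13051424  0.24479367]
```

View pics/scene1c.png

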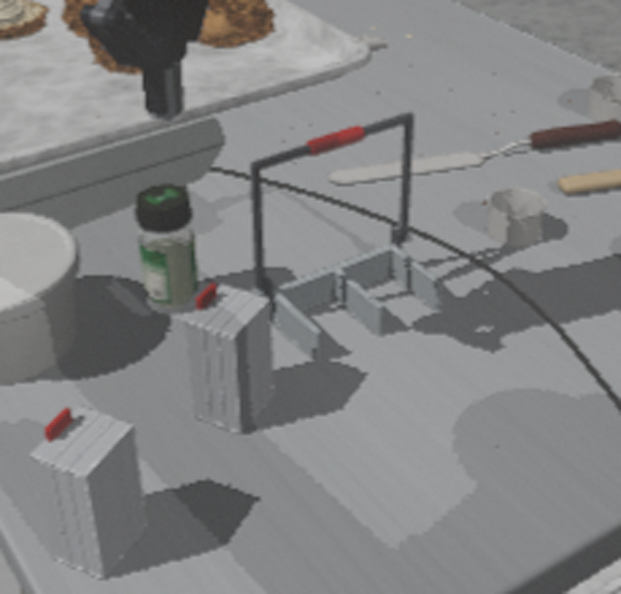

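send_rows --pt "-1 -0.009 0 0.008 0 0 0" --pt "-1 -0.017 0.02 0.017 0 0 0" --pt "-1 -0.017 0.05 0.017 0 0 0" --pt "-1 -0.017 0.08 0.017 0 0 0" --pt "-1 -0.017 0.11 0.017 0 0 0" --pt "-1 -0.017 0.14 0.017 0 0 0" --pt "-1 -0.017 0.151 0.017 0 0 0" --pt "-1 -0.017 0.151 0.01 0 0 0" --pt "-1 -0.017 0.151 0.003 0 0 0" --pt "-1 -0.017 0.151 0.0 0 0 0"

```text
t: 2.7
tool_pos: [0.618, -0.1157, 0.0959]
tool_rot: [-1.208, 1.208, -1.212]
contact_force: [0.5, 0.2, -0.3]
opening: 0.0
```

```bash
python3 -c "
from h import *
delta(.57,-.113,.094,-np.pi/2); print(get_obs()['tool_pos'])
snap('top','top2');crop('top2','top2c',(130,100,400,290),2.9)
snap('scene','scene2');crop('scene2','scene2c',(170,120,400,340),2.7)"
```

```text
t2.70 mm [ -2.6   1.8 -48. ] deg [-0.1 -0.   0. ] b -1.572 q [-0.3   0.19  1.72  0.    1.23  1.27]
[ 0.61803478 -0.11565404  0.09590458]
```

View pics/scene2c.png

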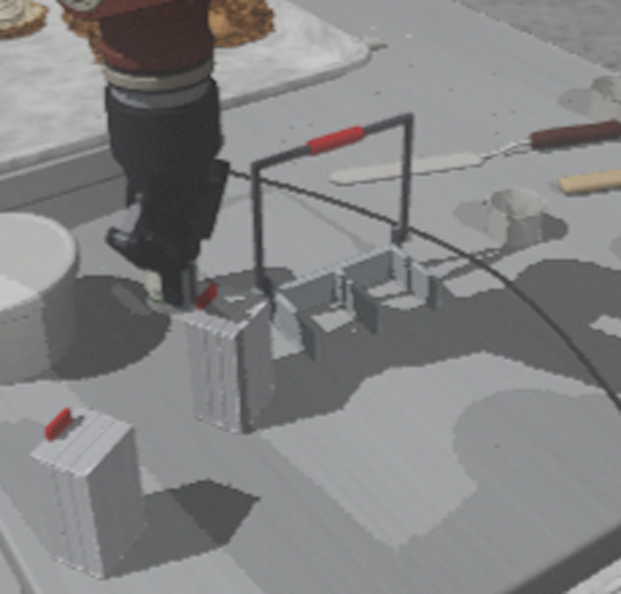

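The gripper stands just behind the nearer tin (tab at ~(207,295) in the crop), clear of the bail. Now pushing it over.

send_rows --pt "-1 -0.002 0 -0.007 0 0 0" --pt "-1 -0.002 0 -0.014 0 0 0" --pt "-1 -0.002 0 -0.021 0 0 0" --pt "-1 -0.002 0 -0.028 0 0 0" --pt "-1 -0.002 0 -0.035 0 0 0" --pt "-1 -0.002 0 -0.042 0 0 0" --pt "-1 -0.002 0 -0.049 0 0 0" --pt "-1 -0.002 0 -0.055 0 0 0" --pt "-1 -0.002 0 -0.06 0 0 0" --pt "-1 -0.002 0 -0.06 0 0 0"

```text
t: 4.05
tool_pos: [0.5574, -0.1133, 0.0943]
tool_rot: [-1.209, 1.21, -1.21]
contact_force: [-0.3, 0.2, -0.4]
opening: 0.0001
```

```bash
python3 -c "
from h import *
delta(.647,.0415,.15,-np.pi/2); print(get_obs()['tool_pos'])
snap('top','top3');crop('top3','top3c',(130,100,400,290),2.9)
snap('scene','scene3');crop('scene3','scene3c',(170,120,400,340),2.7)"
```

```text
t4.05 mm [-154.8  -55.7   89.4] deg [ 0. -0. -0.] b -1.572 q [-0.33  0.06  1.87  0.    1.21  1.24]
[ 0.55744685 -0.11327676  0.09426499]
```

View pics/scene3c.png

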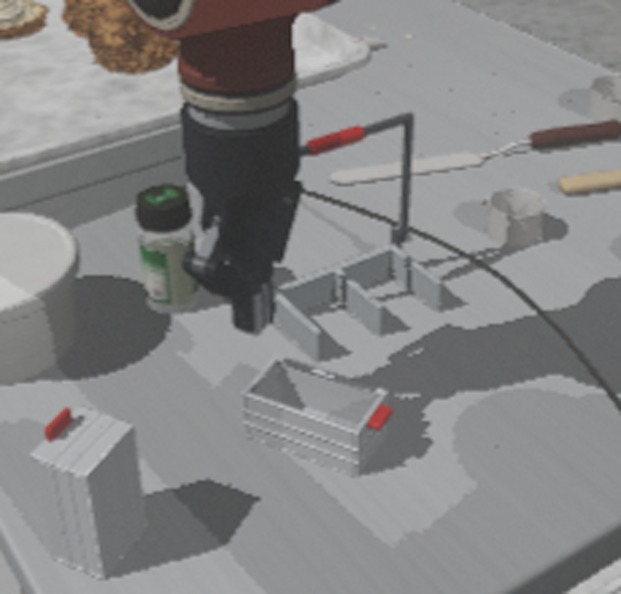

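send_rows --pt "-1 0 -0.03 0.02 0 0 0" --pt "-1 -0.03 -0.055 0.05 0 0 0" --pt "-1 -0.075 -0.055 0.085 0 0 0" --pt "-1 -0.12 -0.055 0.087 0 0 0" --pt "-1 -0.155 -0.055 0.087 0 0 0" --pt "-1 -0.155 -0.055 0.087 0 0 0" --pt "-1 -0.155 -0.03 0.087 0 0 0" --pt "-1 -0.155 0.0 0.085 0 0 0" --pt "-1 -0.155 0.0 0.08 0 0 0" --pt "-1 -0.155 0.0 0.076 0 0 0"

```text
t: 5.4
tool_pos: [0.6341, 0.0411, 0.0953]
tool_rot: [-1.208, 1.209, -1.211]
contact_force: [1.2, 0.1, 0.2]
opening: -0.0003
```

```bash
python3 -c "
from h import *
delta(.567,.0415,.094,-np.pi/2); print(get_obs()['tool_pos'])"
```

```text
t5.40 mm [ -0.4   1.2 -67.1] deg [-0.1 -0.1  0. ] b -1.572 q [-0.05  0.21  1.7  -0.    1.23  1.52]
[0.63411696 0.04105756 0.09525258]
```

send_rows --pt "-1 0 0 -0.01 0 0 0" --pt "-1 0 0 -0.019 0 0 0" --pt "-1 0 0 -0.027 0 0 0" --pt "-1 0 0 -0.034 0 0 0" --pt "-1 0 0 -0.041 0 0 0" --pt "-1 0 0 -0.048 0 0 0" --pt "-1 0 0 -0.055 0 0 0" --pt "-1 0 0 -0.061 0 0 0" --pt "-1 0 0 -0.066 0 0 0" --pt "-1 0 0 -0.066 0 0 0"

```text
t: 6.65
tool_pos: [0.5675, 0.0417, 0.0943]
tool_rot: [-1.209, 1.21, -1.21]
contact_force: [-0.8, 0.5, 0.2]
opening: 0.0004
```

```bash
python3 -c "
from h import *
print(get_obs()['tool_pos'])
snap('top','top4');crop('top4','top4c',(140,150,290,270),5)
snap('scene','scene4');crop('scene4','scene4c',(170,190,350,340),4)"
```

```text
[0.56754292 0.04170711 0.09426554]
```

View pics/scene4c.png

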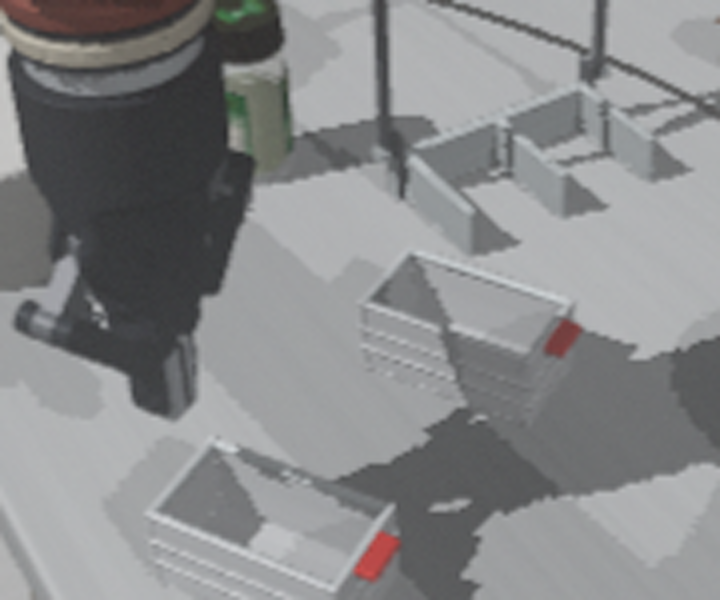

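View pics/top4c.png

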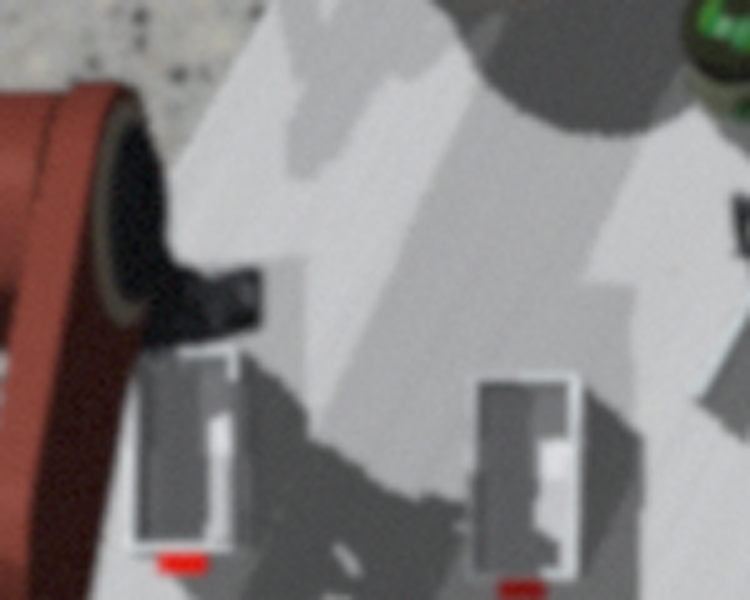

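```bash
python3 - <<'E'
from h import *
np.set_printoptions(precision=4,suppress=True)
def T(x,y,z): return back('top4',140+x/5-.4,150+y/5-.4,z)
for n,c in(('R',[(475,374),(580,374),(577,578),(472,577)]),('L',[(140,350),(238,350),(235,549),(132,549)])):
    P=np.array([T(*p,.042) for p in c]); print(n,P,P.mean(0))
print(T(522,589,.0385),T(183,563,.0385))
E
```

```text
R [[ 0.5525 -0.0899  0.042 ]
 [ 0.5514 -0.1371  0.042 ]
 [ 0.4603 -0.1346  0.042 ]
 [ 0.4618 -0.088   0.042 ]] [ 0.5065 -0.1124  0.042 ]
L [[0.5672 0.0619 0.042 ]
 [0.5661 0.0173 0.042 ]
 [0.4765 0.0179 0.042 ]
 [0.4775 0.0641 0.042 ]] [0.5218 0.0403 0.042 ]
[ 0.4562 -0.1098  0.0385] [0.471  0.042  0.0385]
```

send_rows --pt "1 0.03 0 -0.02 0 0 0" --pt "1 0.07 0 -0.04 0 1 0" --pt "1 0.11 0 -0.065 0 1.7 0" --pt "1 0.14 0 -0.085 0 1.7 0" --pt "1 0.153 0 -0.094 0 1.7 0" --pt "1 0.153 0 -0.094 0 1.7 0" --pt "1 0.153 0.01 -0.094 0 1.7 0" --pt "1 0.153 0.025 -0.094 0 1.7 0" --pt "1 0.153 0.03 -0.094 0 1.7 0" --pt "1 0.153 0.03 -0.094 0 1.7 0"

```text
t: 8.0
tool_pos: [0.4732, -0.1106, 0.0632]
tool_rot: [-1.196, 1.233, -1.229]
contact_force: [0.1, -0.0, 0.4]
opening: 0.0854
```

```bash
python3 -c "
from h import *
delta(.4735,-.1114,.026,-np.pi/2-.03); print(get_obs()['tool_pos'])
snap('top','top5');crop('top5','top5c',(140,150,290,270),5)
snap('scene','scene5');crop('scene5','scene5c',(170,190,350,340),4)"
```

```text
t8.00 mm [ 0.8 37.2  0.4] deg [ 0.1  0.  -0. ] b -1.6 q [-0.38 -0.09  2.08  0.    1.16  1.22]
[ 0.47321542 -0.11064931  0.06315746]
```

View pics/scene5c.png

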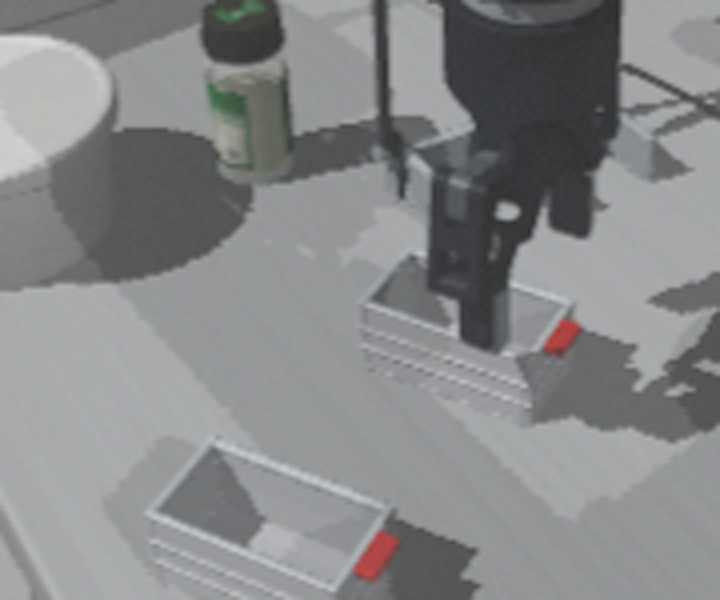

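send_rows --pt "1 0.001 0.015 0 0 0 0" --pt "1 0.001 0.03 0 0 0 0" --pt "1 0.001 0.037 0 0 0 0" --pt "1 0.001 0.037 0 0 0 0" --pt "-1 0.001 0.037 0 0 0 0" --pt "-1 0.001 0.037 0 0 0 0" --pt "-1 0.001 0.037 0 0 0 0" --pt "-1 0.001 0.037 0 0 0 0" --pt "-1 0.001 0.037 0 0 0 0" --pt "-1 0.001 0.037 0 0 0 0" --newtons 40

```text
t: 9.35
tool_pos: [0.4744, -0.1125, 0.0282]
tool_rot: [-1.194, 1.23, -1.232]
contact_force: [-0.1, 0.3, 6.7]
opening: 0.0496
```

```bash
python3 -c "
from h import *
o=get_obs();print(o['tool_pos'],o['opening'])
b=-np.pi/2-.54
for d in (.075,.04,0): 
  p=W2(-.046-.033-d,-.0305); print(d,p); delta(*p,.04,b)
snap('top','top6');crop('top6','top6c',(140,150,290,270),5)
snap('scene','scene6');crop('scene6','scene6c',(170,190,350,340),4)"
```

```text
[ 0.47442284 -0.11252113  0.02815254] 0.04959976586144215
0.075 [np.float64(0.41723171532455106), np.float64(-0.22248317206701723)]
t9.35 mm [111.6 -11.9 -53.8] deg [-0.1 29.2  0. ] b -1.601 q [-0.39 -0.03  2.09  0.    1.08  1.22]
0.04 [np.float64(0.4472515191722849), np.float64(-0.2404779317748762)]
t9.35 mm [128.7 -11.8 -23.3] deg [-0.1 29.2  0. ] b -1.601 q [-0.39 -0.03  2.09  0.    1.08  1.22]
0 [np.float64(0.4815598664268379), np.float64(-0.2610433714410007)]
t9.35 mm [148.2 -11.8  11.6] deg [-0.1 29.2  0. ] b -1.601 q [-0.39 -0.03  2.09  0.    1.08  1.22]
```

View pics/scene6c.png

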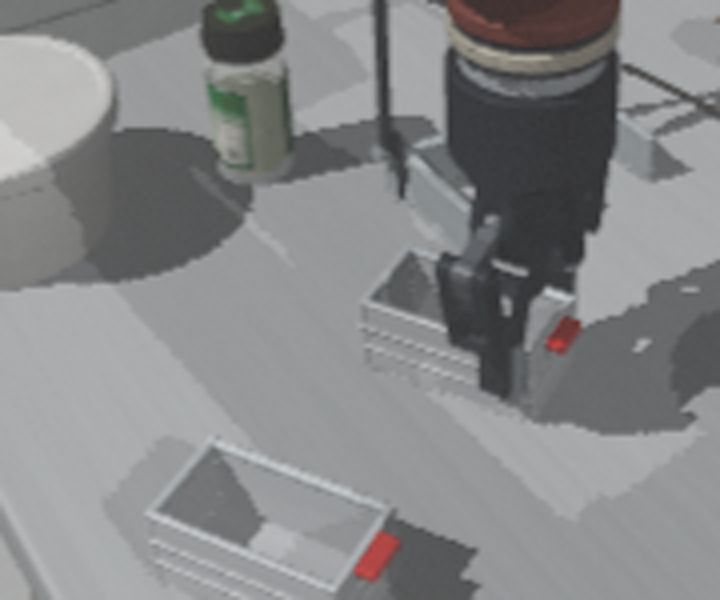

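View pics/top6c.png

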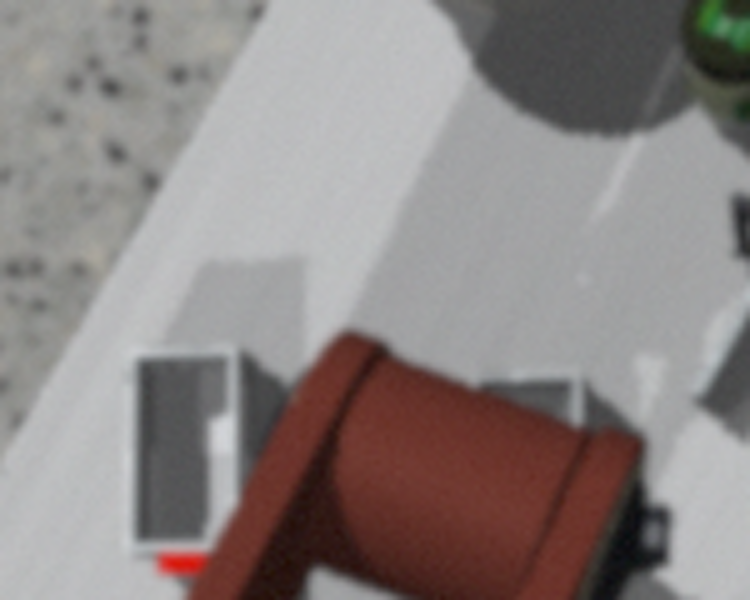

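send_rows --pt "-1 0 -0.008 -0.01 0 0 0" --pt "-1 0 -0.012 -0.035 0 2 0" --pt "-1 0.01 -0.012 -0.06 0 6 0" --pt "-1 0.03 -0.012 -0.062 0 10 0" --pt "-1 0.05 -0.012 -0.06 0 15 0" --pt "-1 0.07 -0.012 -0.058 0 20 0" --pt "-1 0.09 -0.012 -0.056 0 25 0" --pt "-1 0.105 -0.012 -0.054 0 29.2 0" --pt "-1 0.112 -0.012 -0.054 0 29.2 0" --pt "-1 0.112 -0.012 -0.054 0 29.2 0"

```text
t: 10.7
tool_pos: [0.4159, -0.2224, 0.0388]
tool_rot: [-0.904, 1.596, -1.593]
contact_force: [0.1, 0.5, -0.8]
opening: 0.0494
```

```bash
python3 -c "
from h import *
o=get_obs();print(o['tool_pos'],o['opening'],o['contact_force'])
b=-np.pi/2-.54
for d in (.075,.04,0): 
  p=W2(-.046-.033-d,-.0305);  delta(*p,.028,b)
snap('top','top7');crop('top7','top7c',(270,170,390,290),5)
snap('scene','scene7');crop('scene7','scene7c',(240,160,390,300),4)"
```

```text
[ 0.41586134 -0.2223617   0.0387736 ] 0.049383395772337746 [ 0.08572581  0.52728333 -0.7646725 ]
t10.70 mm [-0.6 10.8  1.3] deg [ 0.1  0.  -0. ] b -2.11 q [-0.65 -0.09  2.12  0.    1.11  1.46]
t10.70 mm [-0.6 10.7 36.3] deg [ 0.1  0.  -0. ] b -2.11 q [-0.65 -0.09  2.12  0.    1.11  1.46]
t10.70 mm [-0.6 10.7 76.3] deg [ 0.1  0.  -0. ] b -2.11 q [-0.65 -0.09  2.12  0.    1.11  1.46]
```

View pics/scene7c.png

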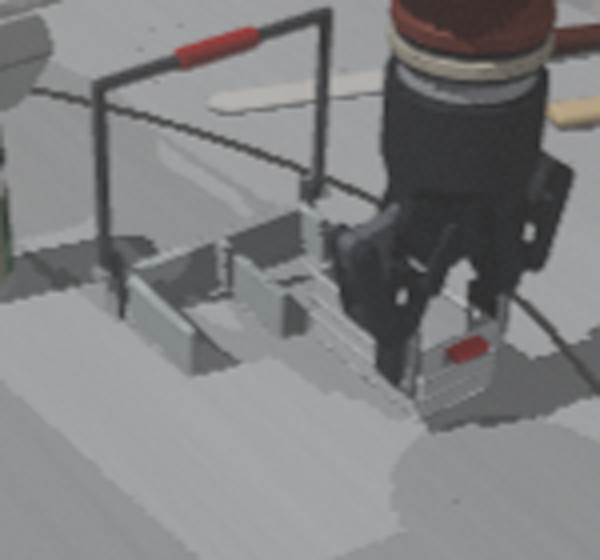

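View pics/top7c.png

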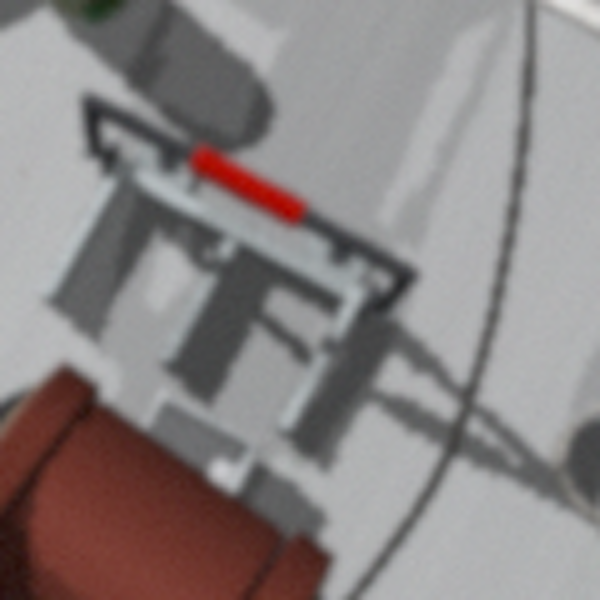

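```bash
python3 - <<'E'
from h import *
a=C[2];R=np.array([[np.cos(a),-np.sin(a)],[np.sin(a),np.cos(a)]])
def T(x,y,z): return np.round(1000*R.T@(back('top7',270+x/5-.4,170+y/5-.4,z)[:2]-C[:2]),1)
print(T(165,388,.053),T(258,450,.053)); print(T(172,362,.03),T(288,430,.03),T(55,297,.03)); print(T(128,180,.03),T(228,240,.03),T(352,298,.03))
E
```

```text
[-76.4  -5.2] [-80.  -53.8]
[-62.7  -1.5] [-63.7 -61.3] [-63.1  58.8]
[-0.2 56.5] [-1.9  3.6] [  2.4 -57.6]
```

send_rows --pt "-1 0 0.006 0 0 0 0" --pt "-1 0 0.0105 0.001 0 0 0" --pt "-1 0 0.0105 0.005 0 0 0" --pt "-1 0 0.0105 0.012 0 0 0" --pt "-1 0 0.0105 0.02 0 0 0" --pt "-1 0 0.0105 0.028 0 0 0" --pt "-1 0 0.0105 0.037 0 0 0" --pt "-1 0 0.0105 0.047 0 0 0" --pt "-1 0 0.0105 0.057 0 0 0" --pt "-1 0 0.0105 0.065 0 0 0"

```text
t: 12.05
tool_pos: [0.4727, -0.2564, 0.0288]
tool_rot: [-0.903, 1.595, -1.595]
contact_force: [1.1, -1.0, -2.4]
opening: 0.0492
```

```bash
python3 -c "
from h import *
o=get_obs();print(o['tool_pos'],o['opening'],o['contact_force'])
b=-np.pi/2-.54
for d in (0,): 
  p=W2(-.046-.033-d,-.0305);  delta(*p,.028,b)
snap('top','top8');crop('top8','top8c',(270,170,390,290),5)
snap('scene','scene8');crop('scene8','scene8c',(240,160,390,300),4)"
```

```text
[ 0.47274996 -0.25640233  0.02883633] 0.049235721112432566 [ 1.13741795 -0.96268971 -2.39208109]
t12.05 mm [-0.5  0.8  9.9] deg [-0.  0. -0.] b -2.111 q [-0.64  0.09  1.97  0.    1.09  1.48]
```

View pics/scene8c.png

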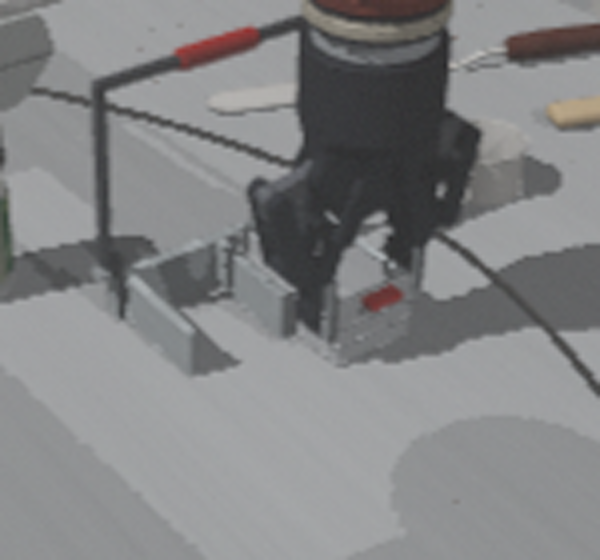

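View pics/top8c.png

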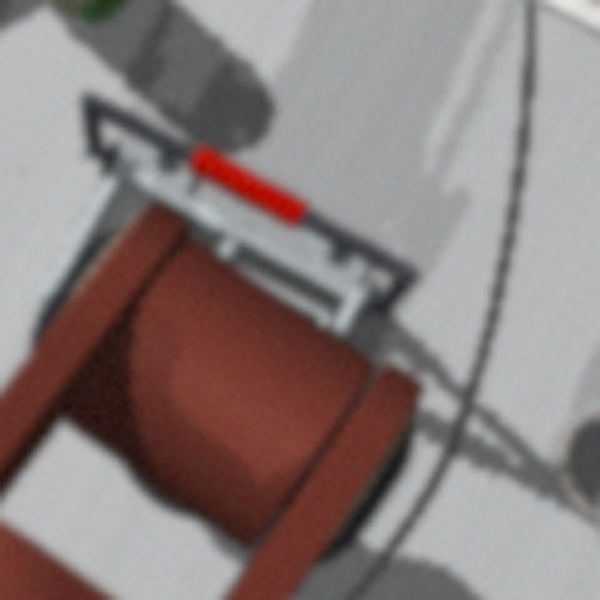

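send_rows --pt "-1 0 0 0.002 0 0 0" --pt "-1 0 0 0.003 0 0 0" --pt "-1 0 0 0.004 0 0 0" --pt "-1 0 0 0.005 0 0 0" --pt "-1 0 0 0.006 0 0 0" --pt "-1 0 0 0.007 0 0 0" --pt "-1 0 0 0.008 0 0 0" --pt "-1 0 0 0.009 0 0 0" --pt "-1 0 0 0.009 0 0 0" --pt "-1 0 0 0.009 0 0 0"

```text
t: 13.4
tool_pos: [0.4798, -0.2606, 0.0288]
tool_rot: [-0.904, 1.595, -1.595]
contact_force: [-0.8, 0.6, -1.2]
opening: 0.0495
```

```bash
python3 -c "
from h import *
o=get_obs();print(o['tool_pos'],o['opening'],o['contact_force'])
b=-np.pi/2-.54
for d in (0,): 
  p=W2(-.046-.033-d,-.0305);  delta(*p,.028,b)
snap('scene','scene9');crop('scene9','scene9c',(240,160,390,300),4)"
```

```text
[ 0.47977775 -0.26058205  0.02875505] 0.049491301677622876 [-0.8251942   0.58878314 -1.23955336]
t13.40 mm [-0.5  0.8  1.8] deg [ 0.  0. -0.] b -2.111 q [-0.63  0.11  1.95 -0.    1.09  1.48]
```

View pics/scene9c.png

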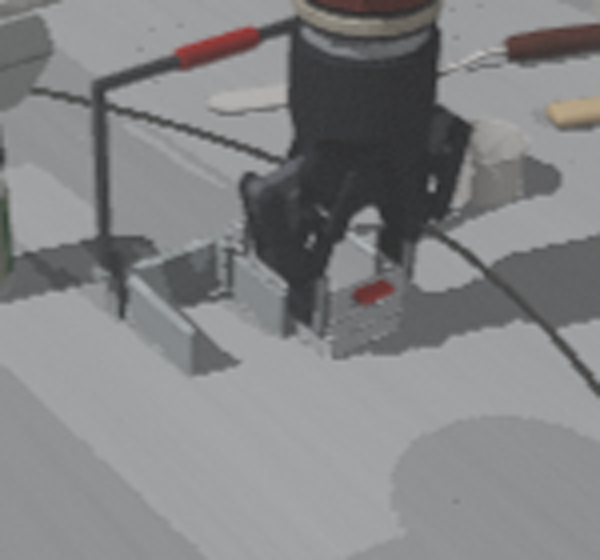

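send_rows --pt "0.5 0 0 0 0 0 0" --pt "0.5 0 0 0 0 0 0" --pt "0.5 0 -0.02 0 0 0 0" --pt "0.5 0 -0.05 0 0 0 0" --pt "-1 0 -0.06 -0.025 0 0 0" --pt "-1 0 -0.06 -0.054 0 0 0" --pt "-1 0 -0.06 -0.054 0 0 0" --pt "-1 0 -0.04 -0.054 0 0 0" --pt "-1 0 -0.01 -0.054 0 0 0" --pt "-1 0 0.002 -0.054 0 0 0"

```text
t: 14.7
tool_pos: [0.4334, -0.2328, 0.026]
tool_rot: [-0.904, 1.596, -1.594]
contact_force: [0.3, -0.0, 0.3]
opening: 0.0001
```

```bash
python3 -c "
from h import *
o=get_obs();print(o['tool_pos'],o['opening'],o['contact_force'])
b=-np.pi/2-.54
p=W2(-.113,-.0305);  delta(*p,.030,b)
snap('top','top10');crop('top10','top10c',(270,170,390,290),5)
snap('scene','scene10');crop('scene10','scene10c',(240,160,390,300),4)"
```

```text
[ 0.43341947 -0.23277056  0.02602065] 0.00014945725442477815 [ 0.32502124 -0.03371861  0.27680904]
t14.70 mm [-0.5 -4.  21.8] deg [ 0.1  0.  -0. ] b -2.111 q [-0.64 -0.01  2.08  0.    1.08  1.47]
```

View pics/scene10c.png

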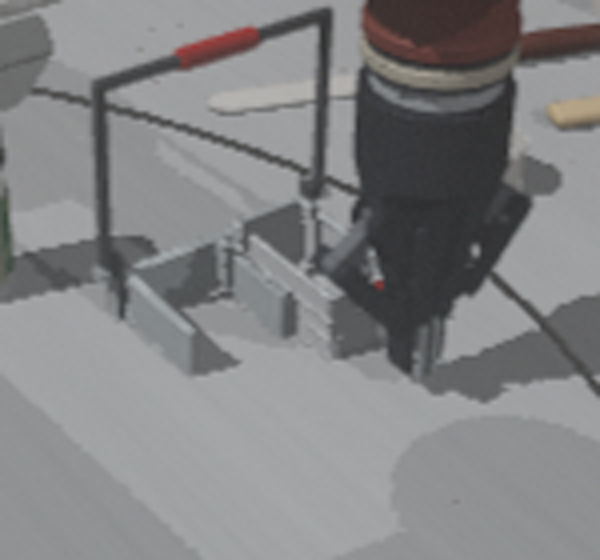

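View pics/top10c.png

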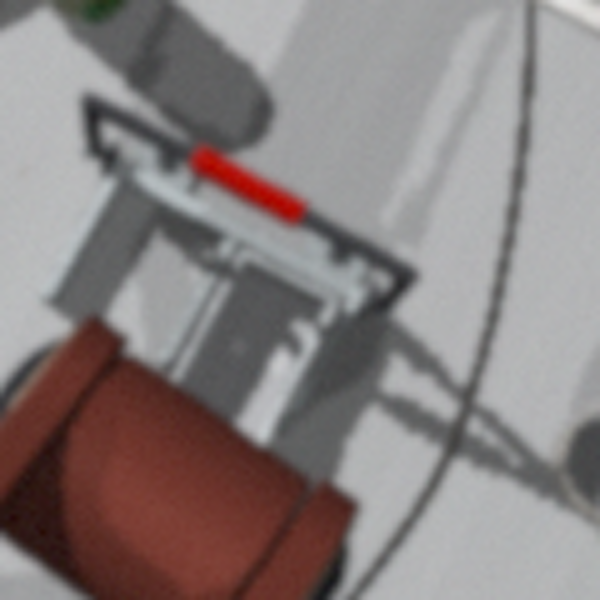

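send_rows --pt "-1 0 -0.004 0.006 0 0 0" --pt "-1 0 -0.004 0.01 0 0 0" --pt "-1 0 -0.004 0.013 0 0 0" --pt "-1 0 -0.004 0.016 0 0 0" --pt "-1 0 -0.004 0.018 0 0 0" --pt "-1 0 -0.004 0.02 0 0 0" --pt "-1 0 -0.004 0.022 0 0 0" --pt "-1 0 -0.004 0.023 0 0 0" --pt "-1 0 -0.004 0.024 0 0 0" --pt "-1 0 -0.004 0.024 0 0 0"

```text
t: 16.05
tool_pos: [0.4524, -0.244, 0.0304]
tool_rot: [-0.907, 1.6, -1.591]
contact_force: [-7.8, 4.1, 7.0]
opening: 0.0001
```

```bash
python3 -c "
from h import *
o=get_obs();print(o['tool_pos'],o['opening'],o['contact_force'])
b=-np.pi/2-.54
p=W2(-.113,-.0305);  delta(*p,.030,b)"
```

```text
[ 0.45240131 -0.24401576  0.03042236] 6.511986536586035e-05 [-7.78258987  4.06880132  7.04309553]
t16.05 mm [-0.4  0.4 -0.2] deg [ 0.3  0.  -0. ] b -2.11 q [-0.64  0.03  2.02 -0.    1.09  1.47]
```

```bash
python3 -c "
from h import *
delta(.489,.041,.1,-np.pi/2-.02)
snap('scene','scene11');crop('scene11','scene11c',(240,160,390,300),4)"
```

```text
t16.05 mm [-263.3  -68.9 -115.4] deg [  0.3 -29.8  -0.1] b -2.11 q [-0.64  0.03  2.02 -0.    1.09  1.47]
```

View pics/scene11c.png

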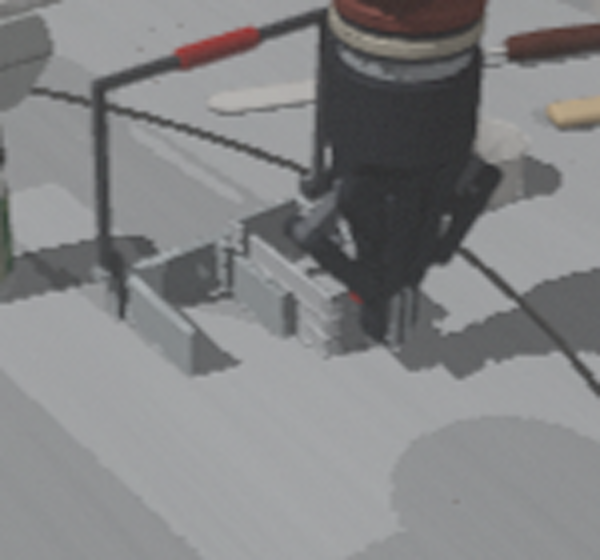

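send_rows --pt "-1 0 0 -0.025 0 0 0" --pt "-1 0 -0.03 -0.04 0 -3 0" --pt "1 -0.03 -0.06 -0.06 0 -7 0" --pt "1 -0.07 -0.069 -0.08 0 -12 0" --pt "1 -0.115 -0.069 -0.1 0 -16 0" --pt "1 -0.16 -0.069 -0.115 0 -20 0" --pt "1 -0.205 -0.069 -0.115 0 -24 0" --pt "1 -0.24 -0.069 -0.115 0 -28 0" --pt "1 -0.263 -0.069 -0.115 0 -29.8 0" --pt "1 -0.263 -0.069 -0.115 0 -29.8 0"

```text
t: 17.35
tool_pos: [0.4913, 0.0404, 0.0999]
tool_rot: [-1.2, 1.222, -1.223]
contact_force: [0.3, 0.5, 0.2]
opening: 0.0856
```

```bash
python3 -c "
from h import *
delta(.489,.041,.026,-np.pi/2-.02)
snap('top','top12');crop('top12','top12c',(250,160,390,280),5)
snap('scene','scene12');crop('scene12','scene12c',(170,160,370,340),4)"
```

```text
t17.35 mm [-0.5 73.9 -2.4] deg [-0.1  0.1  0. ] b -1.589 q [-0.07 -0.13  2.04 -0.    1.23  1.52]
```

View pics/scene12c.png

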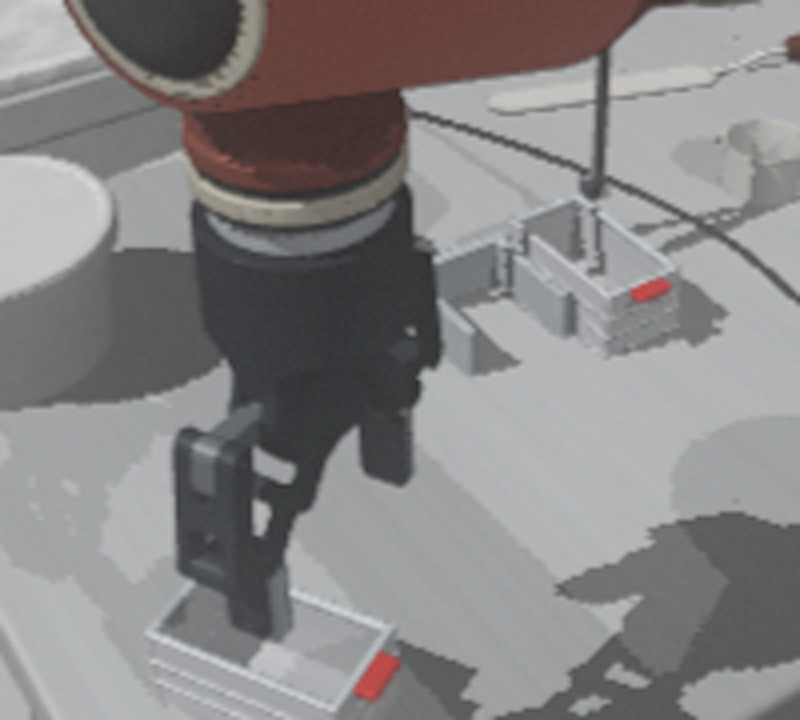

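View pics/top12c.png

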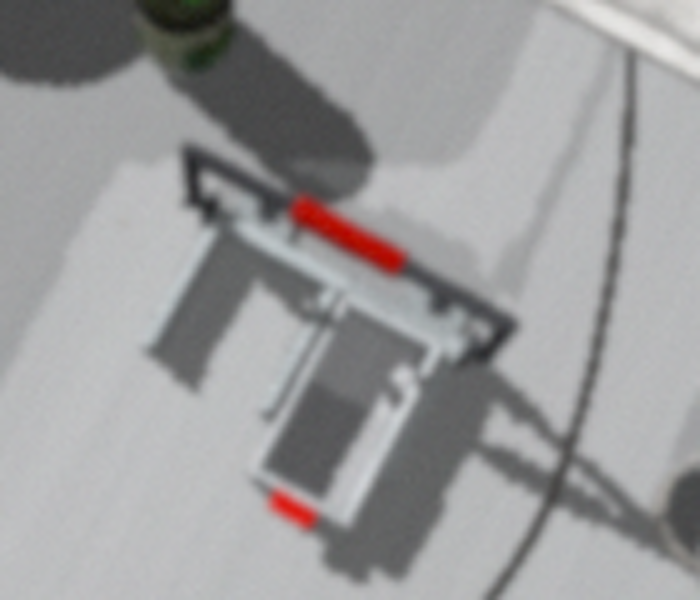

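send_rows --pt "1 0 0.0 -0.002 0 0 0" --pt "1 0 0.025 -0.003 0 0 0" --pt "1 0 0.05 -0.003 0 0 0" --pt "1 0 0.073 -0.003 0 0 0" --pt "1 0 0.073 -0.003 0 0 0" --pt "-1 0 0.073 -0.003 0 0 0" --pt "-1 0 0.073 -0.003 0 0 0" --pt "-1 0 0.073 -0.003 0 0 0" --pt "-1 0 0.073 -0.003 0 0 0" --pt "-1 0 0.073 -0.003 0 0 0" --newtons 40

```text
t: 18.7
tool_pos: [0.489, 0.0395, 0.0285]
tool_rot: [-1.198, 1.222, -1.225]
contact_force: [-0.8, -0.1, 6.1]
opening: 0.0497
```

```bash
python3 -c "
from h import *
o=get_obs();print(o['tool_pos'],o['opening'],o['contact_force'])
b=-np.pi/2-.54
for d in (.075,.04): 
  p=W2(-.046-.033-d,.0305);print(p); delta(*p,.04,b)
snap('scene','scene13');crop('scene13','scene13c',(170,160,370,340),4)"
```

```text
[0.48897679 0.03946172 0.02852707] 0.049668278298232796 [-0.84323308 -0.14673405  6.13462364]
[np.float64(0.44859401081539096), np.float64(-0.17016294250382397)]
t18.70 mm [210.4 -11.5 -36.2] deg [-0.2 29.8 -0. ] b -1.591 q [-0.07 -0.02  2.08 -0.    1.08  1.52]
[np.float64(0.4786138146631248), np.float64(-0.18815770221168293)]
t18.70 mm [227.8 -11.4  -5.8] deg [-0.2 29.8 -0. ] b -1.591 q [-0.07 -0.02  2.08 -0.    1.08  1.52]
```

View pics/scene13c.png

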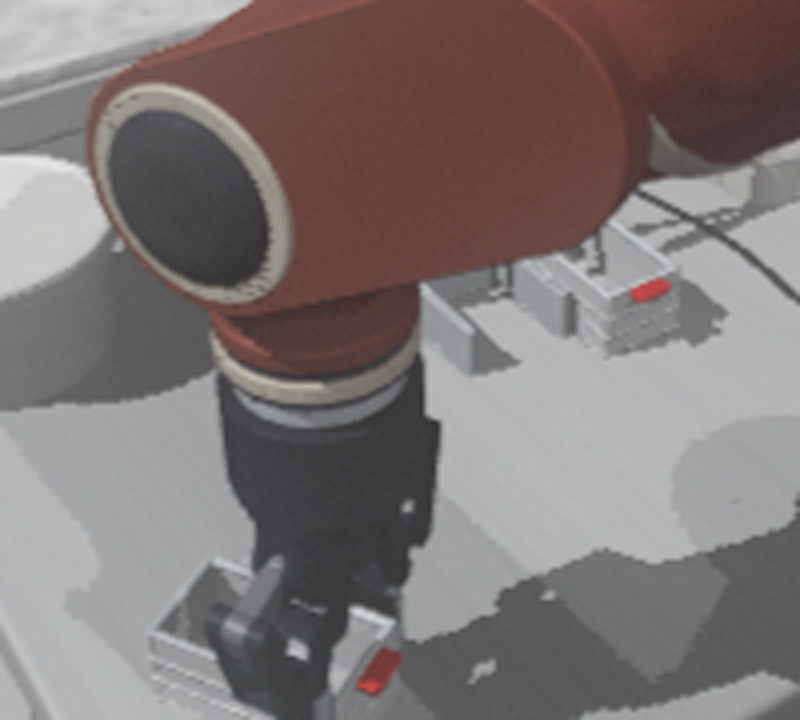

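send_rows --pt "-1 0 -0.008 -0.01 0 0 0" --pt "-1 0.02 -0.0115 -0.03 0 2 0" --pt "-1 0.05 -0.0115 -0.045 0 6 0" --pt "-1 0.08 -0.0115 -0.05 0 10 0" --pt "-1 0.11 -0.0115 -0.05 0 15 0" --pt "-1 0.14 -0.0115 -0.048 0 20 0" --pt "-1 0.17 -0.0115 -0.045 0 25 0" --pt "-1 0.195 -0.0115 -0.042 0 29.8 0" --pt "-1 0.21 -0.0115 -0.038 0 29.8 0" --pt "-1 0.21 -0.0115 -0.037 0 29.8 0"

```text
t: 20.0
tool_pos: [0.4467, -0.1701, 0.0384]
tool_rot: [-0.903, 1.595, -1.595]
contact_force: [0.1, 0.6, -0.6]
opening: 0.0497
```

```bash
python3 -c "
from h import *
o=get_obs();print(o['tool_pos'],o['opening'],o['contact_force'])
b=-np.pi/2-.54
for d in (.075,.042): 
  p=W2(-.046-.033-d,.0305);  delta(*p,.028,b)
snap('top','top14');crop('top14','top14c',(250,160,390,280),5)
snap('scene','scene14');crop('scene14','scene14c',(220,160,390,300),4)"
```

```text
[ 0.44669817 -0.17009797  0.03837986] 0.04970410073057243 [ 0.05091178  0.63173983 -0.64857497]
t20.00 mm [-0.9 10.4  1.7] deg [ 0.  0. -0.] b -2.111 q [-0.52 -0.07  2.11  0.    1.1   1.59]
t20.00 mm [-0.9 10.4 34.7] deg [ 0.  0. -0.] b -2.111 q [-0.52 -0.07  2.11  0.    1.1   1.59]
```

View pics/scene14c.png

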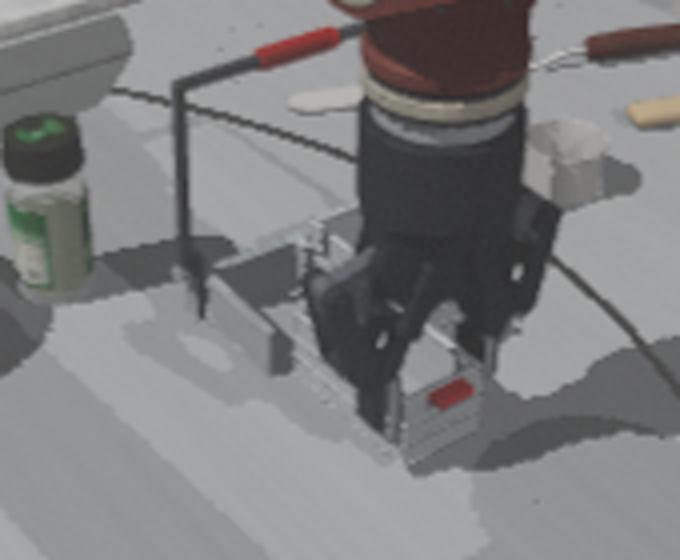

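View pics/top14c.png

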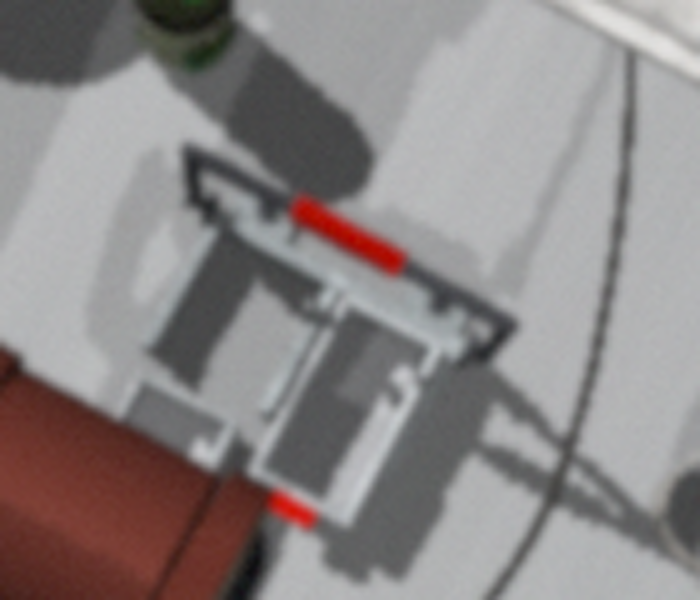

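```bash
python3 - <<'E'
from h import *
a=C[2];R=np.array([[np.cos(a),-np.sin(a)],[np.sin(a),np.cos(a)]])
def T(x,y,z): return np.round(1000*R.T@(back('top14',250+x/5-.4,160+y/5-.4,z)[:2]-C[:2]),1)
print(T(140,382,.053),T(235,432,.053)); print(T(152,348,.03),T(268,412,.03)); 
E
```

```text
[-82.   54.8] [-80.6   7.5]
[-64.1  59.8] [-63.6   0.1]
```

send_rows --pt "-1 0.0005 0.006 0 0 0 0" --pt "-1 0.0005 0.01 0.001 0 0 0" --pt "-1 0.0005 0.01 0.005 0 0 0" --pt "-1 0.0005 0.01 0.01 0 0 0" --pt "-1 0.0005 0.01 0.015 0 0 0" --pt "-1 0.0005 0.01 0.02 0 0 0" --pt "-1 0.0005 0.01 0.025 0 0 0" --pt "-1 0.0005 0.01 0.03 0 0 0" --pt "-1 0.0005 0.01 0.036 0 0 0" --pt "-1 0.0005 0.01 0.036 0 0 0"

```text
t: 21.35
tool_pos: [0.478, -0.1888, 0.0286]
tool_rot: [-0.903, 1.593, -1.596]
contact_force: [0.4, -0.6, 0.6]
opening: 0.0495
```

```bash
python3 -c "
from h import *
o=get_obs();print(o['tool_pos'],o['opening'],o['contact_force'])
b=-np.pi/2-.54
for d in (.0,.042): 
  p=W2(-.046-.033-d,.0305);  delta(*p,.028,b)
snap('top','top15');crop('top15','top15c',(250,160,390,280),5)
snap('scene','scene15');crop('scene15','scene15c',(220,160,390,300),4)"
```

```text
[ 0.47798857 -0.18878383  0.02859635] 0.049503768767212644 [ 0.40518285 -0.59739496  0.6072629 ]
t21.35 mm [-0.8  0.7 40.2] deg [-0.1  0.  -0. ] b -2.11 q [-0.52  0.03  2.03  0.    1.08  1.59]
t21.35 mm [-0.9  0.6 -1.8] deg [-0.1  0.  -0. ] b -2.11 q [-0.52  0.03  2.03  0.    1.08  1.59]
```

View pics/scene15c.png

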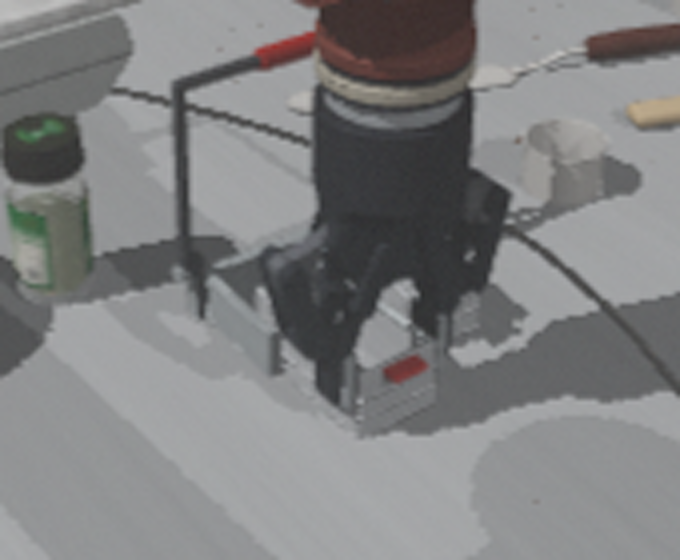

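View pics/top15c.png

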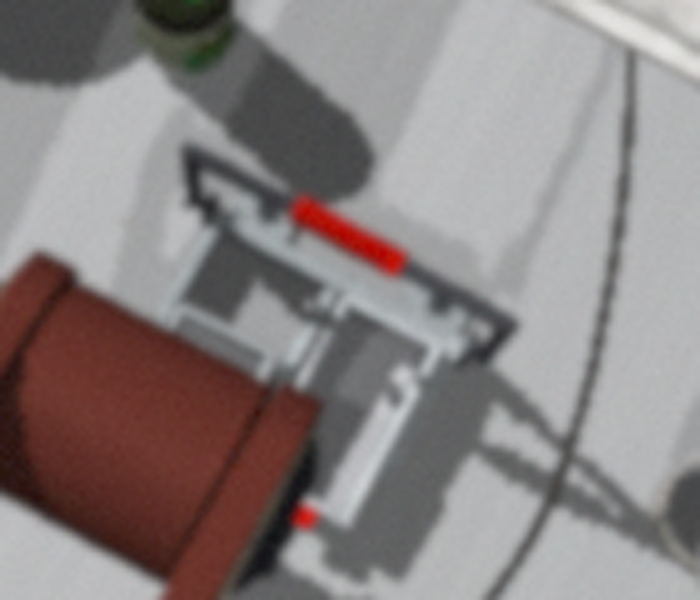

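send_rows --pt "0.4 0 0 0 0 0 0" --pt "0.4 0 0 0 0 0 0" --pt "0.4 0 -0.02 0 0 0 0" --pt "0.4 0 -0.05 0 0 0 0" --pt "-1 0 -0.06 -0.025 0 0 0" --pt "-1 0 -0.06 -0.054 0 0 0" --pt "-1 0 -0.06 -0.056 0 0 0" --pt "-1 0 -0.04 -0.056 0 0 0" --pt "-1 0 -0.01 -0.056 0 0 0" --pt "-1 0 -0.001 -0.056 0 0 0"

```text
t: 22.7
tool_pos: [0.4282, -0.1594, 0.0273]
tool_rot: [-0.905, 1.598, -1.592]
contact_force: [0.6, 0.2, 0.4]
opening: 0.0
```

```bash
python3 -c "
from h import *
o=get_obs();print(o['tool_pos'],o['opening'],o['contact_force'])
b=-np.pi/2-.54
p=W2(-.113,.0305);  delta(*p,.030,b)
snap('scene','scene16');crop('scene16','scene16c',(220,160,390,300),4)"
```

```text
[ 0.42816666 -0.15936272  0.02733143] 1.8498720401319773e-05 [0.64954777 0.17142502 0.3656063 ]
t22.70 mm [-1.2 -2.9 64.1] deg [ 0.2 -0.   0. ] b -2.111 q [-0.52 -0.1   2.16 -0.    1.09  1.59]
```

View pics/scene16c.png

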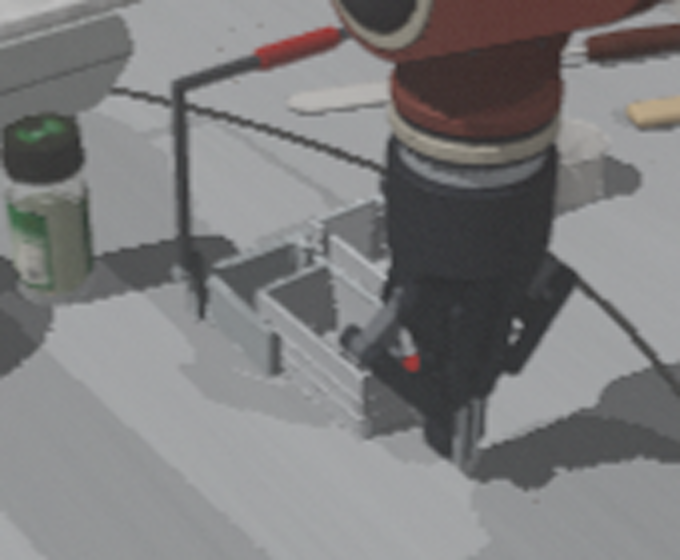

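send_rows --pt "-1 -0.001 -0.003 0.008 0 0 0" --pt "-1 -0.001 -0.003 0.016 0 0 0" --pt "-1 -0.001 -0.003 0.024 0 0 0" --pt "-1 -0.001 -0.003 0.032 0 0 0" --pt "-1 -0.001 -0.003 0.04 0 0 0" --pt "-1 -0.001 -0.003 0.047 0 0 0" --pt "-1 -0.001 -0.003 0.053 0 0 0" --pt "-1 -0.001 -0.003 0.057 0 0 0" --pt "-1 -0.001 -0.003 0.06 0 0 0" --pt "-1 -0.001 -0.003 0.062 0 0 0"

```text
t: 24.0
tool_pos: [0.4828, -0.1908, 0.0322]
tool_rot: [-0.904, 1.595, -1.595]
contact_force: [-0.1, 0.0, 0.3]
opening: 0.0001
```

```bash
python3 -c "
from h import *
o=get_obs();print(o['tool_pos'],o['opening'],o['contact_force'])
b=-np.pi/2-.54
p=W2(-.113,.0305);  delta(*p,.030,b)
snap('scene','scene17');crop('scene17','scene17c',(220,160,390,300),4)"
```

```text
[ 0.48282459 -0.19079579  0.03221944] 9.380125938825476e-05 [-0.14723937  0.03740169  0.31540336]
t24.00 mm [-0.1  2.2  1. ] deg [ 0.  0. -0.] b -2.111 q [-0.52  0.04  2.01  0.    1.09  1.59]
```

View pics/scene17c.png

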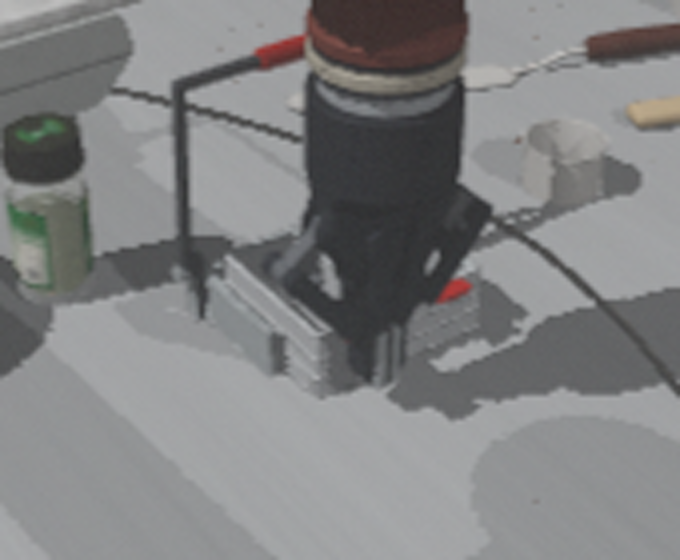

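send_rows --pt "-1 0 0 0.001 0 0 0" --pt "-1 0 0 0.002 0 0 0" --pt "-1 0 0 0.003 0 0 0" --pt "-1 0 0 0.0035 0 0 0" --pt "-1 0 0 0.004 0 0 0" --pt "-1 0 0 0.0045 0 0 0" --pt "-1 0 0 0.005 0 0 0" --pt "-1 0 0 0.005 0 0 0" --pt "-1 0 0 0.005 0 0 0" --pt "-1 0 0 0.005 0 0 0"

```text
t: 25.3
tool_pos: [0.4837, -0.1913, 0.032]
tool_rot: [-0.91, 1.605, -1.587]
contact_force: [-14.5, 8.7, 14.1]
opening: -0.0002
```

```bash
python3 -c "
from h import *
o=get_obs();print(o['tool_pos'],o['opening'],o['contact_force'])
b=-np.pi/2-.54
p=W2(-.113,.0305);  delta(*p,.030,b)"
```

```text
[ 0.48366122 -0.19126642  0.03203481] -0.00019520988592952127 [-14.49536355   8.67473874  14.14967921]
t25.30 mm [-0.1  2.   0.1] deg [0.6 0.  0. ] b -2.11 q [-0.52  0.05  2.   -0.    1.1   1.59]
```

send_rows --pt "-1 0 0 -0.02 0 0 0" --pt "-1 0 -0.03 -0.025 0 0 0" --pt "-1 0 -0.08 -0.025 0 0 0" --pt "-1 0 -0.13 -0.02 0 0 0" --pt "-1 0.01 -0.175 -0.01 0 0 0" --pt "-1 0.02 -0.185 0.03 0 0 0" --pt "-1 0.03 -0.185 0.08 0 0 0" --pt "-1 0.03 -0.185 0.13 0 0 0" --pt "-1 0.03 -0.185 0.155 0 0 0" --pt "-1 0.03 -0.185 0.158 0 0 0"

```text
t: 26.55
tool_pos: [0.6081, -0.3012, 0.2168]
tool_rot: [-0.903, 1.595, -1.595]
contact_force: [-1.1, 0.2, -0.4]
opening: 0.0002
```

```bash
python3 -c "
from h import *
o=get_obs();print(o['tool_pos'],o['opening'],o['contact_force'])
b=-np.pi/2-.54
p=W2(.045,0);  delta(*p,.138,b)
snap('top','top18');crop('top18','top18c',(220,140,380,280),5)
snap('scene','scene18');crop('scene18','scene18c',(210,120,390,280),4)"
```

```text
[ 0.60805504 -0.30116551  0.21678601] 0.00023373755727588982 [-1.13214961  0.22426885 -0.3848824 ]
t26.55 mm [ 0.1 78.8 -5.1] deg [-0. -0.  0.] b -2.111 q [-0.57  0.19  1.51 -0.    1.44  1.54]
```

View pics/scene18c.png

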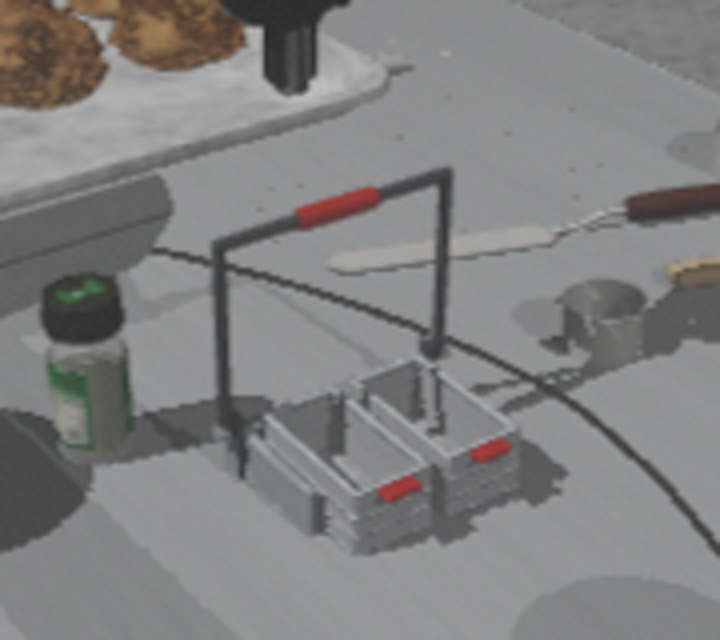

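View pics/top18c.png

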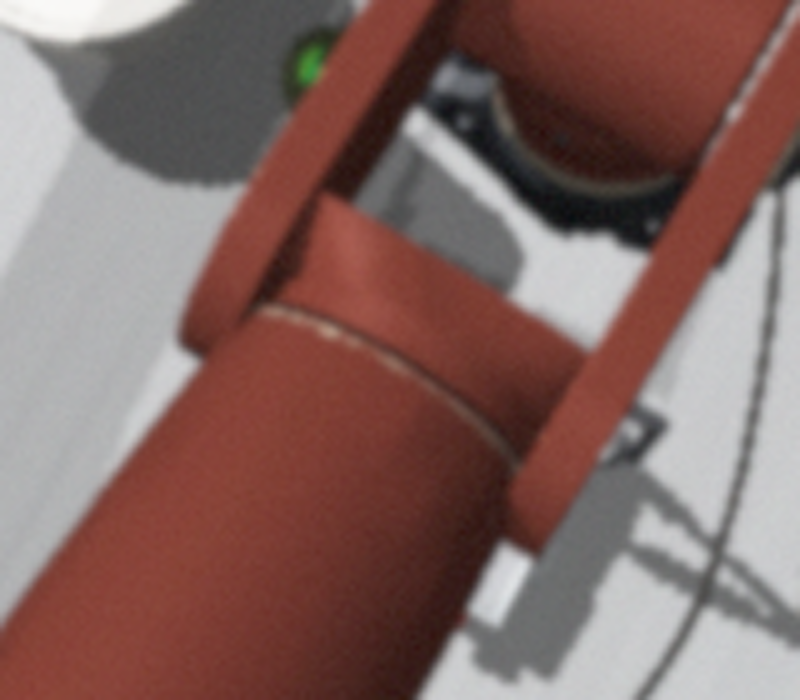

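send_rows --pt "-1 0 0.03 0 0 0 0" --pt "-1 0 0.06 0 0 0 0" --pt "-1 0 0.079 0 0 0 0" --pt "-1 0 0.079 -0.01 0 0 0" --pt "-1 0 0.079 -0.02 0 0 0" --pt "-1 0 0.079 -0.03 0 0 0" --pt "-1 0 0.079 -0.038 0 0 0" --pt "-1 0 0.079 -0.046 0 0 0" --pt "-1 0 0.079 -0.053 0 0 0" --pt "-1 0 0.079 -0.06 0 0 0"

```text
t: 27.9
tool_pos: [0.5553, -0.2692, 0.1383]
tool_rot: [-0.903, 1.595, -1.595]
contact_force: [-0.2, 0.3, -0.3]
opening: 0.0
```

```bash
python3 -c "
from h import *
o=get_obs();print(o['tool_pos'],o['opening'],o['contact_force'])
b=-np.pi/2-.54
p=W2(-.04,0);  delta(*p,.138,b)
snap('scene','scene19');crop('scene19','scene19c',(210,120,390,280),4)"
```

```text
[ 0.55529381 -0.26923252  0.1382505 ] 2.6609113553003007e-06 [-0.21257358  0.32298972 -0.33665213]
t27.90 mm [  0.4   0.3 -28.5] deg [ 0.  0. -0.] b -2.111 q [-0.57  0.12  1.72  0.    1.3   1.54]
```

View pics/scene19c.png

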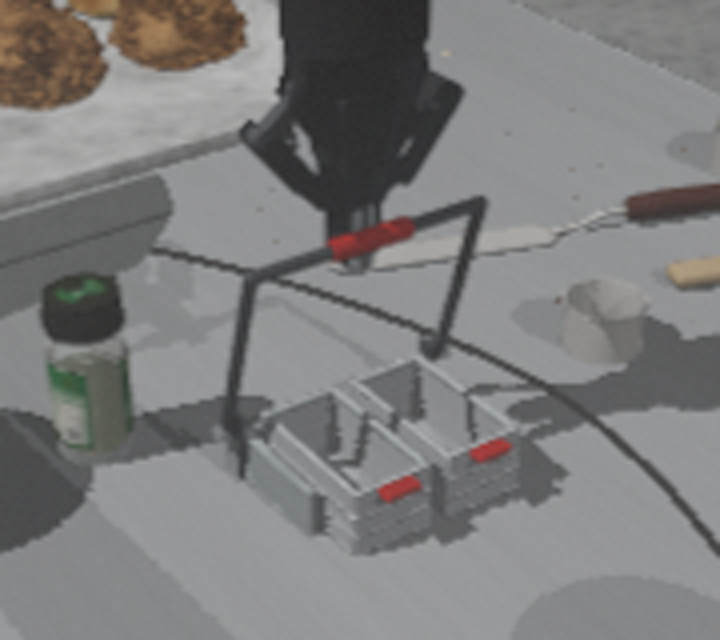

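send_rows --pt "-1 0 0 -0.006 0 0 0" --pt "-1 0 0.002 -0.012 0 0 0" --pt "-1 0 0.004 -0.018 0 0 0" --pt "-1 0 0.007 -0.024 0 0 0" --pt "-1 0 0.01 -0.03 0 0 0" --pt "-1 0 0.014 -0.036 0 0 0" --pt "-1 0 0.018 -0.042 0 0 0" --pt "-1 0 0.02 -0.046 0 0 0" --pt "-1 0 0.02 -0.046 0 0 0" --pt "-1 0 0.02 -0.046 0 0 0"

```text
t: 29.2
tool_pos: [0.5165, -0.246, 0.1186]
tool_rot: [-0.903, 1.594, -1.595]
contact_force: [-0.5, -0.5, -0.7]
opening: -0.0003
```

```bash
python3 -c "
from h import *
o=get_obs();print(o['tool_pos'],o['opening'],o['contact_force'])
b=-np.pi/2-.54
p=W2(-.11,0);  delta(*p,.10,b)
snap('scene','scene20');crop('scene20','scene20c',(210,120,390,280),4)"
```

```text
[ 0.51648931 -0.24600821  0.11858681] -0.000252289919008164 [-0.45529285 -0.52359503 -0.66835394]
t29.20 mm [  0.4  18.6 -53.2] deg [-0.  0.  0.] b -2.111 q [-0.57  0.04  1.85 -0.    1.26  1.54]
```

View pics/scene20c.png

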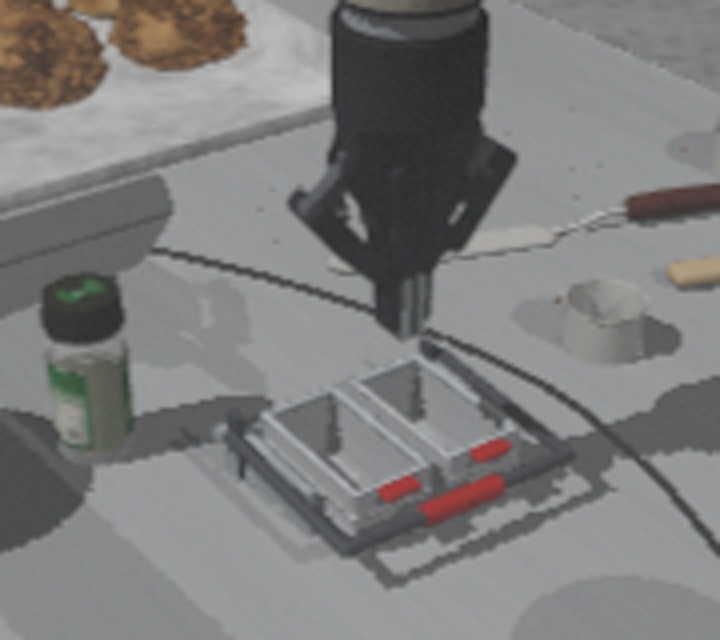

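send_rows --pt "-1 0 0 -0.025 0 0 0" --pt "-1 0 0 -0.05 0 0 0" --pt "-1 0 0 -0.056 0 0 0" --pt "-1 0 0.02 -0.056 0 0 0" --pt "-1 0 0.045 -0.056 0 0 0" --pt "-1 0 0.057 -0.056 0 0 0" --pt "-1 0 0.063 -0.056 0 0 0" --pt "-1 0 0.067 -0.056 0 0 0" --pt "-1 0 0.069 -0.056 0 0 0" --pt "-1 0 0.069 -0.056 0 0 0"

```text
t: 30.5
tool_pos: [0.4687, -0.2174, 0.0504]
tool_rot: [-0.903, 1.594, -1.595]
contact_force: [-1.0, 1.5, 3.6]
opening: -0.0
```

```bash
python3 -c "
from h import *
o=get_obs();print(o['tool_pos'],o['opening'],o['contact_force'])"
```

```text
[ 0.46872865 -0.21738847  0.05040071] -1.3980413337782136e-05 [-1.02659542  1.50351078  3.59525246]
```

send_rows --pt "-1 0 -0.03 0 0 0 0" --pt "-1 0 -0.07 0 0 0 0" --pt "-1 0 -0.11 0 0 0 0" --pt "-1 0.03 -0.15 -0.03 0 0 0" --pt "-1 0.08 -0.18 -0.05 0 0 0" --pt "-1 0.13 -0.18 -0.05 0 0 0" --pt "-1 0.18 -0.18 -0.05 0 0 0" --pt "-1 0.22 -0.18 -0.05 0 0 0" --pt "-1 0.25 -0.18 -0.05 0 0 0" --pt "-1 0.25 -0.18 -0.05 0 0 0"

```text
t: 31.75
tool_pos: [0.2959, -0.4071, 0.2296]
tool_rot: [-0.901, 1.596, -1.598]
contact_force: [0.0, 0.7, -0.4]
opening: -0.0001
```

```bash
python3 -c "
from h import *
snap('top','top21');crop('top21','top21c',(250,130,400,270),5)
snap('scene','scene21');crop('scene21','scene21c',(210,140,390,290),4)"
```

```text
(no output)
```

View pics/scene21c.png

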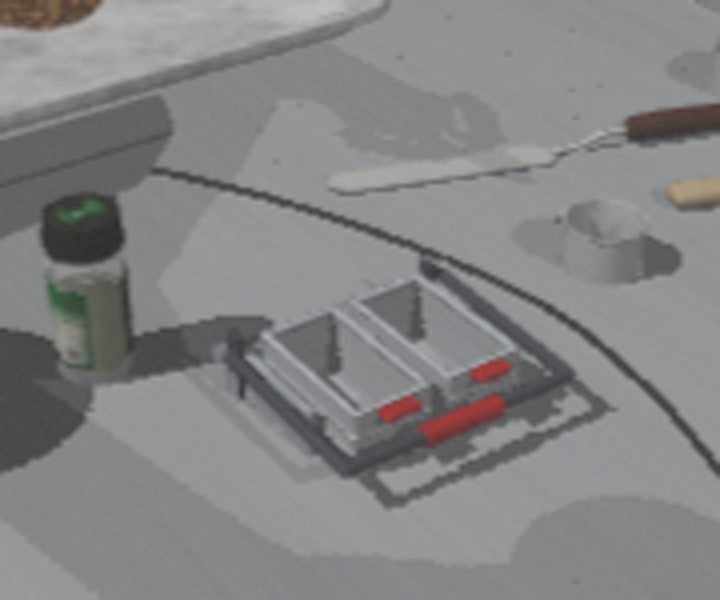

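View pics/top21c.png

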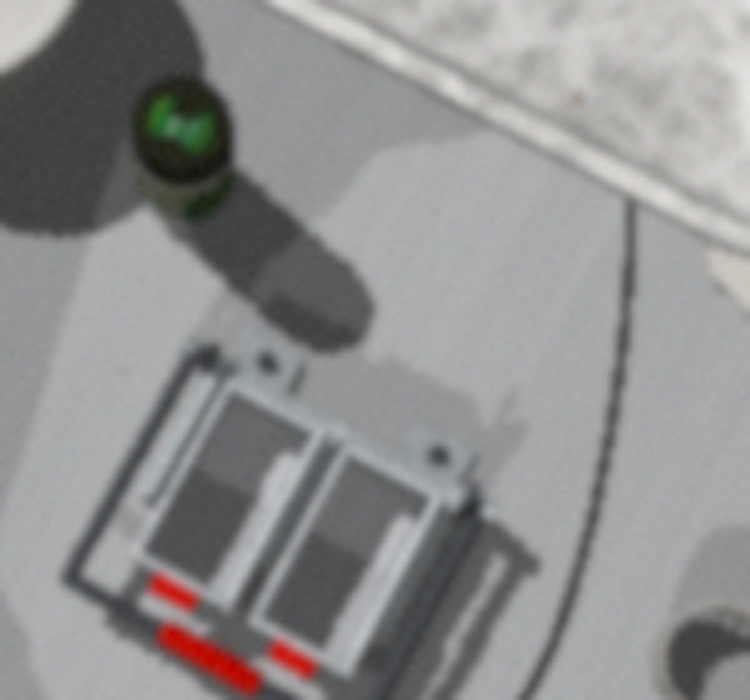

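```bash
python3 - <<'E'
from h import *
a=C[2];R=np.array([[np.cos(a),-np.sin(a)],[np.sin(a),np.cos(a)]])
def T(x,y,z): return np.round(1000*R.T@(back('top21',250+x/5-.4,130+y/5-.4,z)[:2]-C[:2]),1)
print(T(172,592,.0385),T(293,660,.0385),'bar',T(210,660,.03)); print(T(235,383,.042),T(318,428,.042),T(343,452,.042),T(436,497,.042),T(145,552,.042),T(258,615,.042),T(345,668,.042))
E
```

```text
[-97.1  30.3] [-96.8 -31.2] bar [-114.6    1.1]
[-1.6 52.1] [-1.2  9.7] [-5.2 -5.3] [ -2.5 -51.1] [-87.8  49.4] [-87.4  -8.1] [-88.8 -52.8]
```

```bash
python3 -c "
from h import *
print(finish_job())"
```

```text
the job is handed in; nothing more can be done
None
```

I tipped both tins onto their bases, slid one into each bay, tabs to the front, and swung the bail shut. I handed the job in at about 32 s of the 72 s allowed, with the arm clear of everything.

- **Tins home:** each push with the closed fingers ended firmly on the back stop, at about 9 N and 17 N axially. In the last overhead picture the tabs' middles are 97.1 and 96.8 mm in front of the stop, where 97 mm is fully home. They are 30.3 mm left and 31.2 mm right of the carrier's middle, where 30.5 mm is nominal.
- **Bail:** it fell shut by itself. A light downward press of about 4 N met the bar at the shut height, and the picture puts it 114.6 mm in front of the stop, where 114 mm is shut.
- **Bystanders:** I didn't touch the shaker or the ring cutter, and both look unmoved in the pictures.

The checks agreed overall. The one loose reading was the tins' back rim edges, which came out 1 to 5 mm off the stop. That edge is blurred in the picture, and the tab positions and the contact with the stop contradict it.

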